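Emboss a batch of tin lids and unlatch the loaded carrier

ROBOT

A 6-joint arm with a two-finger parallel gripper is mounted at the origin on the work surface. World frame = base frame: x ahead of the robot, y to its left, z up, the work surface at z = 0. Lengths are in m, angles in rad, forces in N, time in s.
With the tool pointing down it reaches from about 0.375 to 0.9 m from the base axis. Payload 3.1 kg.
Tool frame: the origin (TCP) lies between the finger pads; the fingertips stand 19 mm ahead of it and the grasp point (between the pads) is the TCP; z points along the fingers, y is the direction in which the jaws open and shut (so a half turn about z gives the same grasp; the last joint's range is limited). The gripper opens to 87 mm and grips with 3 to 60 N. Pads are 19 mm wide; open, the fingers measure 117 mm over their backs; the gripper's body (75 mm by 190 mm) begins 51 mm behind the grasp point.
Start: joints at [0.989, 0.527, 1.433, -0, 1.181, -0.178], TCP at [0.246, 0.575, 0.242] pointing down, gripper open.
Joint ranges: [-3.08, 3.08], [-0.75, 2.2], [0.22, 2.44], [-1.43, 4.57], [0, 2.65], [-2.85, 2.85]. Speed limits (rad/s): [2.79, 2.79, 3.14, 3.14, 3.14, 3.14].

INTERFACE

Orientations are given as a unit quaternion [x, y, z, w].
In Python, from rig import robot gives the robot as it stands.
- The arm moves only by the tool apply_moves, never from a script. Its argument "series" is a list of rows, each a list of 7 numbers: the shift along the tool's x, y, z in cm, then the turn, a rotation vector about the tool's x, y, z in degrees, then the opening, from 0 (shut) to 1 (fully open). In form: [[dx, dy, dz, rx, ry, rz, grip], ...]. A call has 1 to 5 rows; each row is the pose to reach, as a shift and turn from the pose commanded when the call began, along the tool's axes at that moment; what a row does not reach only later rows make up. A row lasts 1/12 s, in which the tool goes at most 41.7 mm and 7.16 degrees, less where a joint would pass 70% of its speed; a pose out of reach is approached as far as the arm can. A call with a gripper value outside its range is refused whole. The fingers move at their own pace and stop on an object; "newtons" is the grip in N (left out, the last holds). Time passes only in rows, so rows that repeat a pose let the fingers close. It gives the time, the measured TCP pose, the force and the opening at its end, in the units of the state.
- robot.get_obs(): the state, without advancing time (a new reading comes with each control period).
- robot.camera(name): name is "side" or "top" or "wrist"; returns the picture (480x640x3 uint8, red, green, blue); there is no depth.
- robot.camera_params(name): a dict with "mtx" (3x3 intrinsics, pixels), "origin" and "rotation" of the camera in the world. Camera axes: x right, y down, z forward; pixel columns grow to the right and rows downward; lengths in m; the calibration is good to about 2 mm. A picture is of the moment at which its call begins: read the wrist's pose just before it. camera_params takes no time and is no camera call; for the wrist camera it gives the pose at the moment of the call.
- robot.hand_in(): hands the job in, once; it reports no verdict.
The state is a dict: "time": time; "q": joint angles; "joint_velocities": joint speeds; "joint_torque": joint torques, N m; "position": TCP position; "tool_rot": TCP orientation; "ft_force": force on the tool from outside, world axes, zero at the start; "moment": the same for the moment, N m; "grip_width": finger opening in m.
Only numpy, scipy, OpenCV 4.12 (cv2) and the standard library are available. Lean on these libraries where they do the work, as an engineer would, in place of code of your own. Each camera call takes 0.05 s, during which the arm holds its last target. There are 200 camera calls.

TASK

Run a batch through the embossing press: put every rectangular tin lid face up in a carrier pocket, fill the pockets left over with beech filler blocks so the platen bears evenly, then press the treadle fully down and let it up. Next press the tab of the spring latch under the carrier so it springs up, lift the carrier out with the lids in it and set it flat in the wooden tray. Put the fillers back flat in the bays of their box, and leave the other things on the bench where they are.

Things in the scene. Friction and masses are not known exactly. Their poses are not given: they have to be found in the camera images.
- press: Fixed green embossing press, base 270 mm wide (y), from 70 mm before to 180 mm behind its origin, which lies on the bench under the middle of the carrier's bay; x points away from the front (robot) side, z up. Bed top 45 mm up; guides round the carrier rise to 57 mm, 2 mm clear of it all round.
- platen_hinge (a point): Middle of the platen's hinge axis (along the press's y), 122 mm behind and 89 mm above the press origin. The platen, two padded arms, stands open leaning back from here, up to 235 mm above the bench. The treadle swings it down over the bay, an arm each side of the carrier handle, to 1 or 2 mm above seated lids; a lid not seated blocks it.
- carrier: Loose dark anodised carrier, 0.5 kg, 72 (its x) by 228 mm (its y), four pockets in a row along y, walls 18 mm high. Origin: centre of underside. At the start latched in the press, axes as the press's, about 1 mm of play up. With the tab pressed, spring pads lift it 14 mm above the bed and hold it there when the tab is let go; then it lifts straight out.
- carrier_handle (a point): Middle of the top edge of the carrier's handle, 62 mm above the carrier's underside. The handle is an upright plate 10 mm thick (carrier's y), 44 mm long (carrier's x), its free part from 22 mm to 62 mm above the underside. Seated lids beside it top out 36 mm above the underside.
- pocket1 (a point): Centre of the floor of pocket 1 of the carrier, 12 mm above the carrier's underside; axes as the carrier's. The pocket is 65 mm (carrier's x) by 47 mm (carrier's y), 6 mm deep. Pockets 1 to 4 run from the carrier's +y end to its -y end, at y = 87, 36.5, -36.5, -87 mm.
- pocket2 (a point): Centre of the floor of pocket 2 of the carrier, 12 mm above the carrier's underside; axes as the carrier's. The pocket is 65 mm (carrier's x) by 47 mm (carrier's y), 6 mm deep. Pockets 1 to 4 run from the carrier's +y end to its -y end, at y = 87, 36.5, -36.5, -87 mm.
- pocket3 (a point): Centre of the floor of pocket 3 of the carrier, 12 mm above the carrier's underside; axes as the carrier's. The pocket is 65 mm (carrier's x) by 47 mm (carrier's y), 6 mm deep. Pockets 1 to 4 run from the carrier's +y end to its -y end, at y = 87, 36.5, -36.5, -87 mm.
- pocket4 (a point): Centre of the floor of pocket 4 of the carrier, 12 mm above the carrier's underside; axes as the carrier's. The pocket is 65 mm (carrier's x) by 47 mm (carrier's y), 6 mm deep. Pockets 1 to 4 run from the carrier's +y end to its -y end, at y = 87, 36.5, -36.5, -87 mm.
- lid1: Rectangular tin slip lid, closed face up, 60 mm (its x) by 42 mm (its y) by 24 mm high, 45 g, loose, may be absent (2 or 3 of them are there). Origin at the centre of its underside. It lies on the bench in front of the press.
- lid2: Rectangular tin slip lid, closed face up, 60 mm (its x) by 42 mm (its y) by 24 mm high, 45 g, loose, may be absent (2 or 3 of them are there). Origin at the centre of its underside. It lies on the bench in front of the press.
- lid3: Rectangular tin slip lid, closed face up, 60 mm (its x) by 42 mm (its y) by 24 mm high, 45 g, loose, may be absent (2 or 3 of them are there). Origin at the centre of its underside. It lies on the bench in front of the press.
- latch (a joint): Angle of the spring latch, rad: 0 at rest (hooked), 0.30 with the tab fully down; the hook lets go of the carrier at about 0.2 to 0.27. It springs back when let go.
- latch_tab (a point): Middle of the top of the latch tab, a steel plate 28 mm (x) by 40 mm (y) in front of the press, 90 mm before the press origin and 52 mm above the bench at rest. Pressed down it swings about an axis along y, 10 mm behind and 18 mm above the press origin, and comes down about 31 mm to its stop; takes about 3 N to start and 5 to 8 N at the stop.
- treadle (a joint): Angle of the treadle, rad: 0 up at rest, 0.25 down on its stop. Springs back when let go.
- treadle_pad (a point): Point to press on the tread's top, 25 mm from its free edge, 125 mm from the hinge. The tread is a ribbed grey plate 78 by 150 mm sloping up towards the robot, hinged at its far end 34 mm above the bench; this point is about 68 mm above the bench at rest, 37 mm on the stop. It takes about 8 N to start, 15 N at the stop.
- tray: Shallow wooden tray, fixed, outside 116 mm (its x) by 272 mm (its y), 20 mm high, walls and floor 8 mm thick, so inside 100 by 256 mm. Origin at the centre of its underside.
- round_lid: Round tin lid, 72 mm across, 16 mm high; a bystander, stays where it is. Origin at the centre of its underside.
- oil_can: Copper oil can with a spout, 68 mm across, 140 mm high with its spout; a bystander. Origin under its centre.
- tin_can: Full tin can, 74 mm across, 105 mm high; a bystander. Origin under its centre.
- filler1: Beech filler block, loose, same size as a lid: 60 mm (its x) by 42 mm (its y) by 24 mm high, 45 g. Origin at the centre of its underside. Starts in its box.
- filler2: Beech filler block, loose, same size as a lid: 60 mm (its x) by 42 mm (its y) by 24 mm high, 45 g. Origin at the centre of its underside. Starts in its box.
- filler_box: Low fixed plywood box, 76 mm (its x) by 112 mm (its y), two bays side by side along y, floor 4 mm, walls 11 mm above the bench. Origin at the centre of its underside. The home of the fillers.
- bay1 (a point): Centre of the floor of a bay of the filler box, 4 mm above the bench; axes as the box's. The bay is 68 mm (box's x) by 50 mm (box's y), 7 mm deep.
- bay2 (a point): Centre of the floor of a bay of the filler box, 4 mm above the bench; axes as the box's. The bay is 68 mm (box's x) by 50 mm (box's y), 7 mm deep.
Things that resemble listed ones, but are neither listed nor needed, are in the scene too. Leave any pink look-alike of the lid1 alone. What is shaped like the filler1 but yellow is not meant.

How it is judged:
On the way, in this order (a step that is already met when the one before it is completed fails the run):
1. every rectangular lid lies flat in a pocket of the carrier and fillers fill the rest, the carrier still seated in the press ((horizontal distance between lid1 and pocket1 below 0.007 m or horizontal distance between lid1 and pocket2 below 0.007 m or horizontal distance between lid1 and pocket3 below 0.007 m or horizontal distance between lid1 and pocket4 below 0.007 m) and z of lid1 in the frame of carrier between 0.009 and 0.0155 m and angle between each of lid1, lid2, lid3's own z axis and vertical below 0.25 rad and (horizontal distance between lid2 and pocket1 below 0.007 m or horizontal distance between lid2 and pocket2 below 0.007 m or horizontal distance between lid2 and pocket3 below 0.007 m or horizontal distance between lid2 and pocket4 below 0.007 m) and z of lid2 in the frame of carrier between 0.009 and 0.0155 m and (horizontal distance between lid3 and pocket1 below 0.007 m or horizontal distance between lid3 and pocket2 below 0.007 m or horizontal distance between lid3 and pocket3 below 0.007 m or horizontal distance between lid3 and pocket4 below 0.007 m) and z of lid3 in the frame of carrier between 0.009 and 0.0155 m and distance between any of lid1, lid2, lid3, filler1, filler2 and pocket1 below 0.007 m and distance between any of lid1, lid2, lid3, filler1, filler2 and pocket2 below 0.007 m and distance between any of lid1, lid2, lid3, filler1, filler2 and pocket3 below 0.007 m and distance between any of lid1, lid2, lid3, filler1, filler2 and pocket4 below 0.007 m and z of carrier in the frame of press below 0.05 m and value of joint treadle below 0.1 rad), for 0.2 s.
2. the treadle is pressed down to its stop, all four pockets filled (value of joint treadle above 0.23 rad and (horizontal distance between lid1 and pocket1 below 0.007 m or horizontal distance between lid1 and pocket2 below 0.007 m or horizontal distance between lid1 and pocket3 below 0.007 m or horizontal distance between lid1 and pocket4 below 0.007 m) and z of lid1 in the frame of carrier between 0.009 and 0.0155 m and angle between each of lid1, lid2, lid3's own z axis and vertical below 0.25 rad and (horizontal distance between lid2 and pocket1 below 0.007 m or horizontal distance between lid2 and pocket2 below 0.007 m or horizontal distance between lid2 and pocket3 below 0.007 m or horizontal distance between lid2 and pocket4 below 0.007 m) and z of lid2 in the frame of carrier between 0.009 and 0.0155 m and (horizontal distance between lid3 and pocket1 below 0.007 m or horizontal distance between lid3 and pocket2 below 0.007 m or horizontal distance between lid3 and pocket3 below 0.007 m or horizontal distance between lid3 and pocket4 below 0.007 m) and z of lid3 in the frame of carrier between 0.009 and 0.0155 m and distance between any of lid1, lid2, lid3, filler1, filler2 and pocket1 below 0.007 m and distance between any of lid1, lid2, lid3, filler1, filler2 and pocket2 below 0.007 m and distance between any of lid1, lid2, lid3, filler1, filler2 and pocket3 below 0.007 m and distance between any of lid1, lid2, lid3, filler1, filler2 and pocket4 below 0.007 m), for 0.1 s.
3. the treadle is up again (value of joint treadle below 0.04 rad), for 0.1 s.
4. the latch tab is pressed down and the carrier springs up (value of joint latch above 0.19 rad and z of carrier in the frame of press above 0.05 m), for 0.05 s.
5. the carrier is lifted clear of the press with every lid in its pocket ((horizontal distance between lid1 and pocket1 below 0.007 m or horizontal distance between lid1 and pocket2 below 0.007 m or horizontal distance between lid1 and pocket3 below 0.007 m or horizontal distance between lid1 and pocket4 below 0.007 m) and z of lid1 in the frame of carrier between 0.009 and 0.0155 m and angle between each of lid1, lid2, lid3's own z axis and vertical below 0.25 rad and (horizontal distance between lid2 and pocket1 below 0.007 m or horizontal distance between lid2 and pocket2 below 0.007 m or horizontal distance between lid2 and pocket3 below 0.007 m or horizontal distance between lid2 and pocket4 below 0.007 m) and z of lid2 in the frame of carrier between 0.009 and 0.0155 m and (horizontal distance between lid3 and pocket1 below 0.007 m or horizontal distance between lid3 and pocket2 below 0.007 m or horizontal distance between lid3 and pocket3 below 0.007 m or horizontal distance between lid3 and pocket4 below 0.007 m) and z of lid3 in the frame of carrier between 0.009 and 0.0155 m and z of carrier in the frame of press above 0.075 m), for 0.1 s.
At the end, for the whole second after the job is handed in: Carrier flat on the tray floor (within 4 mm, tilt under 0.06 rad, centre within 35 mm of the tray's), at rest; every rectangular lid flat in a pocket (within 7 mm of its centre, 3.5 mm of its floor); both fillers flat in bays of their box (within 10 mm, 4 mm of the floor); treadle and latch up ((horizontal distance between lid1 and pocket1 below 0.007 m or horizontal distance between lid1 and pocket2 below 0.007 m or horizontal distance between lid1 and pocket3 below 0.007 m or horizontal distance between lid1 and pocket4 below 0.007 m) and z of lid1 in the frame of carrier between 0.009 and 0.0155 m and angle between each of lid1, lid2, lid3's own z axis and vertical below 0.25 rad and (horizontal distance between lid2 and pocket1 below 0.007 m or horizontal distance between lid2 and pocket2 below 0.007 m or horizontal distance between lid2 and pocket3 below 0.007 m or horizontal distance between lid2 and pocket4 below 0.007 m) and z of lid2 in the frame of carrier between 0.009 and 0.0155 m and (horizontal distance between lid3 and pocket1 below 0.007 m or horizontal distance between lid3 and pocket2 below 0.007 m or horizontal distance between lid3 and pocket3 below 0.007 m or horizontal distance between lid3 and pocket4 below 0.007 m) and z of lid3 in the frame of carrier between 0.009 and 0.0155 m and (horizontal distance between filler1 and bay1 below 0.01 m or horizontal distance between filler1 and bay2 below 0.01 m) and z of each of filler1, filler2 in the frame of filler_box below 0.008 m and angle between each of filler1, filler2's own z axis and vertical below 0.12 rad and (horizontal distance between filler2 and bay1 below 0.01 m or horizontal distance between filler2 and bay2 below 0.01 m) and z of carrier in the frame of tray between 0.004 and 0.012 m and horizontal distance between carrier and tray below 0.035 m and angle between carrier's own z axis and vertical below 0.06 rad and linear speed of carrier below 0.02 m/s and value of joint treadle below 0.04 rad and value of joint latch below 0.05 rad); the robot touches nothing.
It fails at once if the round lid pushed more than 6 cm from its place or knocked over (distance of round_lid from where it was at the start of the episode above 0.06 m or angle between round_lid's own z axis and vertical above 0.7 rad).
It fails at once if the oil can or tin can pushed more than 6 cm from its place or knocked over (distance of any of oil_can, tin_can from where it was at the start of the episode above 0.06 m or angle between any of oil_can, tin_can's own z axis and vertical above 0.7 rad).
Of lid1, lid2, lid3 only 2 to 3 are there at a start; the rules pass over those that are not, and their reading is None.
At some moment in a run one of lid1, lid2, lid3 may be knocked a few centimetres aside while the robot is not near it.
It also fails if it takes over 208 s, if anything falls off the work surface, if the arm or the gripper's body presses on something with over 40 N, if the wrist force passes 120 N, or if a joint passes its speed limit or range.

## Working session

There is one attempt and no reset: what is moved stays moved. The work goes in short steps, Python scripts to look and compute and a tool call to move; the robot and the scene stay as the last step left them, time stands still between calls to the robot, and variables do not carry over. Pictures are saved under pics/ and viewed, about 12 in all and at most 16, crops included, and the job is handed in when it is done.

Besides the shell and the picture viewer there is one more tool, called after "Request:" by a JSON object that holds its "op" and its "data". apply_moves: Moves the arm, as the interface text tells. Its arguments: {"type":"object","properties":{"series":{"type":"array"},"newtons":{"type":"number"}},"required":["series"]}

```bash
ls; mkdir -p pics; python3 - <<'E'
from rig import robot
import cv2,numpy as np
for n in ["top","side"]:
    im=robot.camera(n); cv2.imwrite(f"pics/{n}0.png",im[:,:,::-1]); p=robot.camera_params(n); print(n,p)
print(robot.get_obs())
E
```

```text
pics
top {'mtx': array([[475.46461448,   0.        , 326.80311424],
       [  0.        , 475.46461448, 233.74755805],
       [  0.        ,   0.        ,   1.        ]]), 'origin': array([0.33549465, 0.00391595, 1.16584134]), 'rotation': array([ 0.71463311, -0.69597326,  0.0459712 , -0.0529848 ])}
side {'mtx': array([[507.49739901,   0.        , 325.7026345 ],
       [  0.        , 507.49739901, 230.70819446],
       [  0.        ,   0.        ,   1.        ]]), 'origin': array([-0.01307605, -0.83182038,  0.65838524]), 'rotation': array([ 0.83390677, -0.22289738,  0.14025027, -0.48502176])}
{'time': 0.1, 'q': array([ 9.88485433e-01,  5.28400676e-01,  1.43382446e+00, -4.07858636e-05,
        1.18138912e+00, -1.78491193e-01]), 'joint_velocities': array([ 0.00112189, -0.00278641, -0.00471175,  0.00152738,  0.00137298,
        0.00078474]), 'joint_torque': array([-2.94248457e-04, -4.40986776e+01, -1.77151072e+01,  6.34948723e-02,
        5.34177327e-02, -5.72699469e-05]), 'position': array([0.24519854, 0.57418749, 0.24063658]), 'tool_rot': array([ 2.00533042e-01,  9.79686418e-01, -9.45547023e-04, -3.57793056e-04]), 'ft_force': array([-0.45151325, -0.13175055, -0.22458689]), 'moment': array([-0.00565707, -0.04040117,  0.01600348]), 'grip_width': 0.08719982585087716}
```

View pics/top0.png

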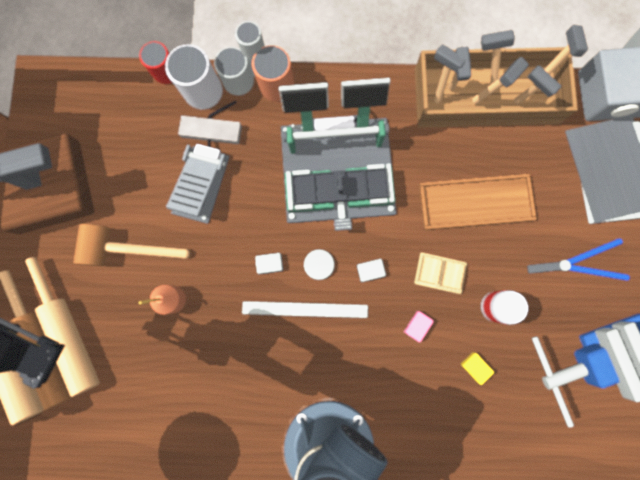

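View pics/side0.png

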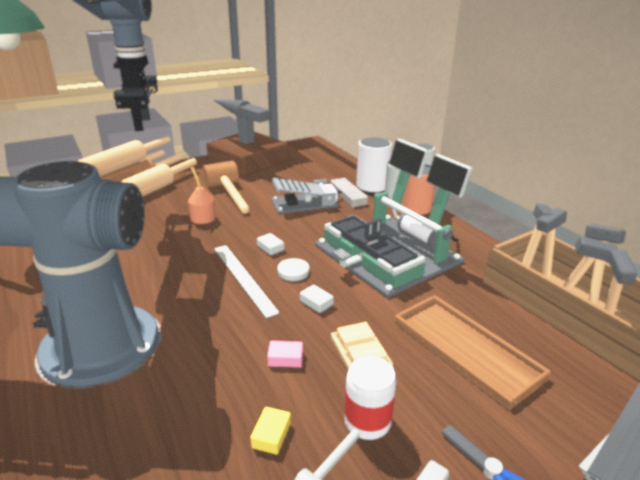

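Top view: white rectangular lids at (269,263) and (371,270). Lid look-alikes are the round lid (319,264), the pink block (419,326) and the ruler (305,310). Fillers are in the box at (428,272) and (455,275), with a yellow look-alike at (478,369). Press (340,188), treadle (197,185), tray (478,202), tin can (505,307), oil can (163,300). There is no third lid.

```bash
cat > h.py <<'E'
from rig import robot
import cv2,numpy as np
from scipy.spatial.transform import Rotation as R
def cast(P,uv,z):
    uv=np.atleast_2d(uv).astype(float); K=P["mtx"]
    d=np.c_[(uv[:,0]-K[0,2])/K[0,0],(uv[:,1]-K[1,2])/K[1,1],np.ones(len(uv))]
    d=R.from_quat(P["rotation"]).apply(d); o=P["origin"]
    return o+d*((z-o[2])/d[:,2])[:,None]
def proj(P,X):
    c=R.from_quat(P["rotation"]).inv().apply(np.atleast_2d(X)-P["origin"]); c=c@P["mtx"].T
    return c[:,:2]/c[:,2:]
def rects(P,mask,z,amin=0,amax=1e9):
    "top-face rectangles: centre, sizes (long,short) m, yaw of long axis deg"
    out=[]
    for c in cv2.findContours(mask.astype(np.uint8),cv2.RETR_EXTERNAL,cv2.CHAIN_APPROX_NONE)[0]:
        a=cv2.contourArea(c)
        if not amin<a<amax: continue
        w=cast(P,c[:,0,:],z)[:,:2]
        (x,y),(l,s),an=cv2.minAreaRect((w*1000).astype(np.float32))
        if l<s: l,s,an=s,l,an+90
        out.append((round(x/1000,4),round(y/1000,4),round(l),round(s),round((an+90)%180-90,1),c[:,0,:].mean(0).round()))
    return out
def shot(n,name=None):
    P=robot.camera_params(n); im=robot.camera(n)
    if name: cv2.imwrite(f"pics/{name}.png",im[:,:,::-1])
    return P,im,cv2.cvtColor(im,cv2.COLOR_RGB2HSV)
def tool():
    o=robot.get_obs(); return o["position"],R.from_quat(o["tool_rot"])
def delta(p,yaw=None):
    "shift cm in tool axes, and rz deg so that tool y (jaw) axis is along world yaw (deg)"
    t,r=tool(); print("tcp",t.round(4),"shift cm",(r.inv().apply(np.array(p)-t)*100).round(2))
    if yaw is not None:
        y=r.apply([0,1,0]); cur=np.degrees(np.arctan2(y[1],y[0])); d=(cur-yaw+90)%180-90
        print("jaw yaw",cur.round(2),"rz",d.round(2))
    z=r.apply([0,0,1]); print("tool z",z.round(4))
E
python3 - <<'E'
from h import *
P=robot.camera_params("top"); im=cv2.imread("pics/top0.png"); hsv=cv2.cvtColor(im,cv2.COLOR_BGR2HSV)
g=lambda n,uv,z:print(n,cast(P,uv,z)[:,:2].round(3).tolist())
print("white",*rects(P,(hsv[...,1]<60)&(hsv[...,2]>170),.024,150,3000),sep="\n")
print("pale",*rects(P,(hsv[...,0]>14)&(hsv[...,0]<28)&(hsv[...,1]>60)&(hsv[...,1]<150)&(hsv[...,2]>190),.028,80,3000),sep="\n")
g("press",[[340,188]],.06); g("tab",[[343,222]],.05); g("tray",[[421,184],[531,175],[536,218],[425,227]],.02)
g("treadle edge",[[168,209],[208,219]],.074); g("can",[[510,307]],.105);g("oil",[[163,300]],.07)
w=robot.camera_params("wrist"); t,r=tool(); print(w["mtx"][0],r.inv().apply(w["origin"]-t),(r.inv()*R.from_quat(w["rotation"])).as_matrix().round(2))
delta([.42,0,.35],90)
c=cv2.resize(im[120:330,150:550],None,fx=2,fy=2,interpolation=2);cv2.imwrite("pics/crop0.png",c)
E
```

```text
white
(0.0394, 0.033, 204, 109, -48.8, array([312., 434.]))
(0.0915, 0.7513, 114, 25, 23.7, array([  7., 398.]))
(0.1528, 0.6138, 98, 25, 27.6, array([ 68., 372.]))
(0.181, -0.5419, 213, 105, 28.3, array([557., 379.]))
(0.2149, -0.6946, 176, 97, 20.9, array([624., 358.]))
(0.2818, -0.205, 56, 39, -32.5, array([419., 326.]))
(0.3146, 0.066, 298, 32, 89.8, array([304., 309.]))
(0.3327, -0.4184, 85, 80, 88.8, array([509., 307.]))
(0.4053, -0.2875, 58, 37, -11.7, array([453., 275.]))
(0.3151, 0.6989, 211, 29, 27.6, array([ 42., 302.]))
(0.412, -0.0898, 63, 45, -74.5, array([371., 270.]))
(0.416, -0.2336, 56, 37, -12.1, array([431., 270.]))
(0.4225, 0.1575, 63, 45, -80.9, array([268., 263.]))
(0.4225, 0.0367, 72, 71, 46.5, array([318., 264.]))
(0.5406, -0.013, 64, 37, 15.0, array([341., 218.]))
(0.6059, 0.0913, 100, 62, 6.3, array([295., 190.]))
(0.6267, -0.1096, 100, 61, 5.9, array([383., 183.]))
(0.625, 0.3445, 180, 85, -19.6, array([196., 178.]))
(0.7568, 0.3211, 151, 53, 84.5, array([209., 128.]))
(0.7703, 0.0032, 216, 50, -84.0, array([336., 128.]))
(0.8722, 0.0892, 125, 14, -85.0, a
[... 650 characters left out ...]
ay([441.,  82.]))
(0.8871, -0.5882, 123, 22, -2.6, array([572.,  89.]))
(0.9006, -0.3668, 131, 74, -58.2, array([485.,  76.]))
(0.901, -0.2185, 155, 32, -7.1, array([425.,  75.]))
(0.9521, -0.5012, 176, 79, -85.9, array([541.,  53.]))
press [[0.602, -0.011]]
tab [[0.522, -0.021]]
tray [[0.627, -0.211], [0.656, -0.482], [0.549, -0.491], [0.52, -0.221]]
treadle edge [[0.538, 0.39], [0.517, 0.295]]
can [[0.333, -0.391]]
oil [[0.327, 0.388]]
[367.43711674   0.         321.45662906] [ 0.07211651 -0.00195977 -0.14400219] [[-0.   -0.96 -0.27]
 [ 1.   -0.    0.  ]
 [-0.   -0.27  0.96]]
tcp [0.2452 0.5742 0.2406] shift cm [-38.63 -45.95 -10.86]
jaw yaw 66.86 rz -23.14
tool z [-0.0011 -0.0017 -1.    ]
```

View pics/crop0.png

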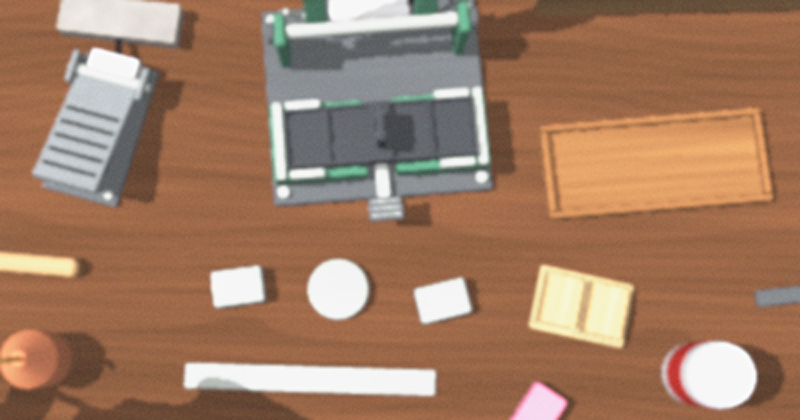

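The crop confirms the choice: the rectangular lids are at crop (238,286) and (442,300), with the round lid between them. Moving to a wrist-camera survey pose.

Request:
{"op": "apply_moves", "data": {"series": [[-11.5,-10.7,-1.5,0,0,0,1],[-11.5,-10.7,-1.5,0,0,0,1],[-11.5,-10.7,-1.5,0,0,0,1],[-11.5,-10.7,-1.5,0,0,0,1],[-11.5,-10.7,-1.5,0,0,0,1]]}}

```text
time: 0.52
position: [0.3106, 0.4263, 0.2566]
tool_rot: [0.203, 0.979, -0.002, 0.0]
ft_force: [-0.3, 0.2, -0.2]
grip_width: 0.0867
```

Request:
{"op": "apply_moves", "data": {"series": [[-11.5,-10.7,-1.5,0,0,0,1],[-11.5,-10.7,-1.5,0,0,0,1],[-11.5,-10.7,-1.5,0,0,0,1],[-11.5,-10.7,-1.5,0,0,0,1],[-11.5,-10.7,-1.5,0,0,0,1]]}}

```text
time: 0.93
position: [0.3752, 0.2839, 0.2719]
tool_rot: [0.203, 0.979, -0.001, 0.001]
ft_force: [-0.2, 0.2, 0.5]
grip_width: 0.0868
```

Request:
{"op": "apply_moves", "data": {"series": [[-11.5,-10.7,-1.5,0,0,0,1],[-11.5,-10.7,-1.5,0,0,0,1],[-11.5,-10.7,-1.5,0,0,0,1],[-11.5,-10.7,-1.5,0,0,0,1],[-11.5,-10.7,-1.5,0,0,0,1]]}}

```text
time: 1.35
position: [0.4402, 0.1404, 0.2872]
tool_rot: [0.203, 0.979, -0.0, 0.002]
ft_force: [-0.2, -0.1, -0.3]
grip_width: 0.087
```

Request:
{"op": "apply_moves", "data": {"series": [[-11.5,-10.7,-1.5,0,0,0,1],[-11.5,-10.7,-1.5,0,0,0,1],[-11.5,-10.7,-1.5,0,0,0,1],[-11.5,-10.7,-1.5,0,0,0,1],[-11.5,-10.7,-1.5,0,0,0,1]]}}

```text
time: 1.77
position: [0.5043, -0.0036, 0.3021]
tool_rot: [0.203, 0.979, -0.001, 0.003]
ft_force: [0.2, -0.4, 0.5]
grip_width: 0.0868
```

Request:
{"op": "apply_moves", "data": {"series": [[0,0,0,0,0,-23.1,1],[0,0,0,0,0,-23.1,1],[0,0,0,0,0,-23.1,1],[0,0,0,0,0,-23.1,1],[0,0,0,0,0,-23.1,1]]}}

```text
time: 2.18
position: [0.5001, 0.0022, 0.3011]
tool_rot: [-0.0, 1.0, 0.001, -0.001]
ft_force: [0.5, 0.9, 0.1]
grip_width: 0.0869
```

```bash
python3 - <<'E'
from h import *
P,im,hsv=shot("wrist","w1"); delta([.5,0,.3],90); print(robot.get_obs()["time"],robot.get_obs()["q"].round(2))
print(*rects(P,(hsv[...,1]<60)&(hsv[...,2]>170),.024,800,9000),sep="\n")
E
```

```text
tcp [0.5001 0.002  0.3011] shift cm [ 0.01 -0.2   0.11]
jaw yaw 89.98 rz -0.02
tool z [-1.e-03  9.e-04 -1.e+00]
2.2333 [-0.22  0.29  1.66  0.    1.19 -1.79]
(0.4229, 0.1559, 58, 41, -80.7, array([462., 126.]))
(0.4235, 0.0342, 69, 68, 0.0, array([352., 126.]))
(0.4127, -0.0913, 59, 41, -74.6, array([238., 116.]))
(0.3192, 0.0629, 287, 27, -90.0, array([382.,  22.]))
```

View pics/w1.png

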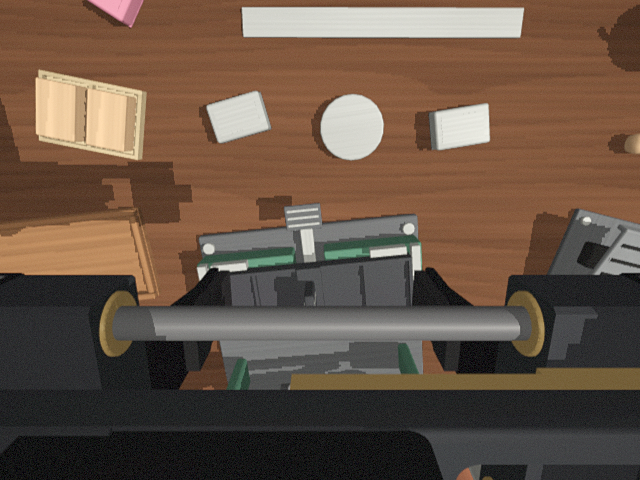

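The wrist view shows fillers at (60,110) and (110,120), lids at (238,117) and (462,127), the round lid (352,127), the latch tab (303,215) and the carrier half-hidden by the gripper. I'll shift forward to measure the press, carrier and treadle.

Request:
{"op": "apply_moves", "data": {"series": [[-17,2,-2,0,0,0,1],[-17,2,-2,0,0,0,1],[-17,2,-2,0,0,0,1],[-17,2,-2,0,0,0,1],[-17,2,-2,0,0,0,1]]}}

```text
time: 2.65
position: [0.6768, 0.0219, 0.3211]
tool_rot: [0.0, 1.0, 0.0, 0.003]
ft_force: [-0.5, 0.8, 0.9]
grip_width: 0.0869
```

```bash
python3 - <<'E'
from h import *
P,im,hsv=shot("wrist","w2"); delta([.5,0,.3],90); np.save("w2.npy",P,allow_pickle=True)
E
```

```text
tcp [0.6745 0.0218 0.3206] shift cm [17.46 -2.18  2.01]
jaw yaw 90.0 rz -0.0
tool z [ 3.e-03  5.e-04 -1.e+00]
```

View pics/w2.png

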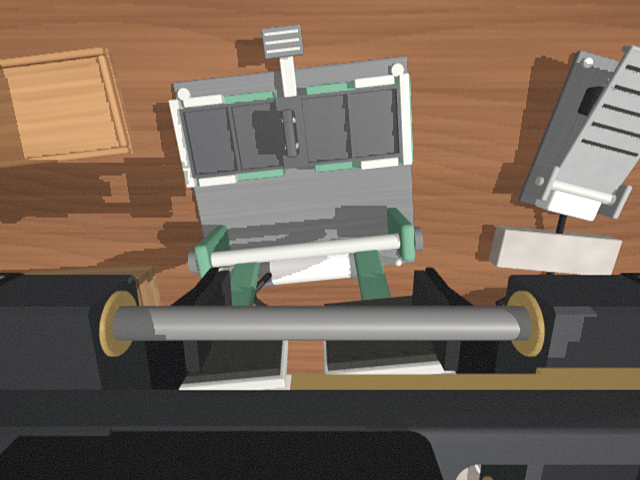

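Clear view of the carrier: its corners are about (183,107), (398,87), (400,158) and (190,177). Handle top (290,130), tab (282,42), tray's right end on the left side of the image.

```bash
python3 - <<'E'
from h import *
P=np.load("w2.npy",allow_pickle=True).item(); im=cv2.imread("pics/w2.png"); hsv=cv2.cvtColor(im,cv2.COLOR_BGR2HSV)
for v in (75,85,95):
    m=(hsv[...,2]<v)&(hsv[...,1]<70); k=np.zeros_like(m); k[80:185,176:410]=1
    m=cv2.morphologyEx((m&k).astype(np.uint8),cv2.MORPH_CLOSE,np.ones((9,9)))
    m=cv2.morphologyEx(m,cv2.MORPH_OPEN,np.ones((15,15)))
    print(v,rects(P,m,.063,3000))
g=lambda n,uv,z:print(n,cast(P,uv,z)[:,:2].round(4).tolist())
g("corners",[[183,107],[398,87],[400,158],[190,177]],.063)
g("base corners",[[174,83],[407,57]],.02)
g("tab",[[263,29],[299,26],[302,52],[266,57]],.052); g("handle",[[283,111],[295,111],[298,155],[287,155]],.107)
g("tray",[[107,50],[131,151]],.02)
c=cv2.resize(im[20:190,160:420],None,fx=3,fy=3,interpolation=2); cv2.imwrite("pics/c2.png",c)
E
```

```text
75 []
85 []
95 []
corners [[0.5822, -0.1233], [0.563, 0.0984], [0.6343, 0.1045], [0.6545, -0.1231]]
base corners [[0.5544, -0.146], [0.5277, 0.115]]
tab [[0.5072, -0.0388], [0.5044, -0.0024], [0.5283, 0.0002], [0.533, -0.0368]]
handle [[0.5881, -0.0155], [0.5881, -0.0044], [0.628, -0.0023], [0.628, -0.0128]]
tray [[0.5205, -0.2161], [0.6293, -0.2052]]
```

View pics/c2.png

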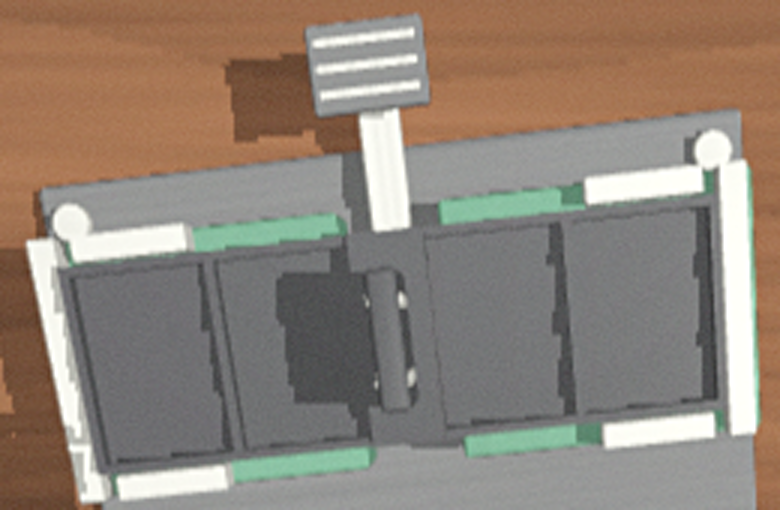

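```bash
python3 - <<'E'
from h import *
P=np.load("w2.npy",allow_pickle=True).item()
cr=lambda a:np.array(a)/3+[160,20]
def fit(loc,w):
    loc=np.array(loc,float);w=w[:,:2]; A=loc-loc.mean(0);B=w-w.mean(0)
    th=np.arctan2((A[:,0]*B[:,1]-A[:,1]*B[:,0]).sum(),(A*B).sum()); c,s=np.cos(th),np.sin(th);M=np.array([[c,-s],[s,c]])
    t=w.mean(0)-M@loc.mean(0); print("origin",t.round(4),"yaw",np.degrees(th).round(2),"res mm",((w-(loc@M.T+t))*1000).round(1).tolist()); return t,M
t,M=fit([[-.036,-.114],[-.036,.114],[.036,.114],[.036,-.114]],cast(P,cr([[62,268],[716,198],[722,410],[103,470]]),.063))
# handle top centre, tab centre
h=cast(P,cr([[388,339]]),.107)[0,:2]; tb=cast(P,cr([[306,31],[417,15],[428,101],[316,115]]),.052)[:,:2].mean(0)
print("handle",h.round(4),"tab",tb.round(4)); v=h-tb; print("via handle/tab yaw",np.degrees(np.arctan2(v[1],v[0])), np.linalg.norm(v))
# handle ends
e=cast(P,cr([[380,269],[396,409]]),.107)[:,:2]; print("handle len",np.linalg.norm(e[1]-e[0]),np.degrees(np.arctan2(*(e[1]-e[0])[::-1])))
e=cast(P,cr([[42,188],[740,112]]),.012)[:,:2]; print("base edge yaw",np.degrees(np.arctan2(*(e[1]-e[0])[::-1]))-90,e)
for y in (.087,.0365,-.0365,-.087): print(y,(t+M@[0,y]).round(4))
# same with top camera
T=robot.camera_params("top"); tc=lambda a:np.array(a)/2+[150,120]
print("top handle",cast(T,tc([[382,126]]),.107)[0].round(4))
E
```

```text
origin [ 0.6084 -0.01  ] yaw 5.57 res mm [[0.9, 1.1], [0.5, -0.9], [-0.3, -1.8], [-1.1, 1.6]]
handle [ 0.6077 -0.0101] tab [ 0.519  -0.0197]
via handle/tab yaw 6.1814683028457145 0.0892254416216231
handle len 0.04254331895745139 5.359753757430693
base edge yaw 5.704508892412591 [[ 0.55315576 -0.14898777]
 [ 0.52664842  0.11637018]]
0.087 [0.6    0.0766]
0.0365 [0.6049 0.0263]
-0.0365 [ 0.612  -0.0464]
-0.087 [ 0.6169 -0.0966]
top handle [ 0.6024 -0.0128  0.107 ]
```

Carrier fit: origin (0.608,-0.010), yaw 5.6°, agreeing with the handle and base edge. Now to lid A.

Request:
{"op": "apply_moves", "data": {"series": [[14,7,8,0,0,0,1],[14,7,8,0,0,0,1],[14,7,8,0,0,0,1],[14,7,8,0,0,0,1],[14,7,8,0,0,0,1]]}}

```text
time: 3.12
position: [0.5185, 0.0935, 0.2375]
tool_rot: [-0.0, 1.0, 0.001, -0.009]
ft_force: [-0.9, 0.2, -0.6]
grip_width: 0.0871
```

Request:
{"op": "apply_moves", "data": {"series": [[11.2,6.4,10,0,0,-9.3,1],[11.2,6.4,10,0,0,-9.3,1],[11.2,6.4,10,0,0,-9.3,1],[11.2,6.4,10,0,0,-9.3,1],[11.2,6.4,10,0,0,-9.3,1]]}}

```text
time: 3.53
position: [0.4067, 0.1557, 0.1383]
tool_rot: [-0.082, 0.997, 0.0, -0.009]
ft_force: [-0.8, -0.6, 0.3]
grip_width: 0.087
```

Request:
{"op": "apply_moves", "data": {"series": [[0,0,0,0,0,0,1],[0,0,0,0,0,0,1],[0,0,0,0,0,0,1]]}}

```text
time: 3.78
position: [0.4206, 0.1544, 0.1426]
tool_rot: [-0.08, 0.997, 0.0, 0.002]
ft_force: [0.9, -0.1, 0.4]
grip_width: 0.0873
```

```bash
cat >> h.py <<'E'
def lids(P,hsv,z=.024):
    return [r for r in rects(P,(hsv[...,1]<60)&(hsv[...,2]>150),z,800,30000) if 50<r[2]<70 and 33<r[3]<50]
E
python3 - <<'E'
from h import *
P,im,hsv=shot("wrist","w3"); print(*rects(P,(hsv[...,1]<60)&(hsv[...,2]>150),.024,800,30000),sep="\n")
delta([.4229,.1559,.03],-80.7)
T,im,hs=shot("top"); print(lids(T,hs))
E
```

```text
(0.4906, 0.2255, 179, 5, -80.8, array([398., 328.]))
(0.4226, 0.1556, 59, 41, -80.8, array([326., 234.]))
(0.4214, 0.037, 68, 66, -35.3, array([159., 216.]))
(0.3169, 0.0706, 280, 27, 89.9, array([217.,  61.]))
tcp [0.4206 0.1543 0.1425] shift cm [-0.21  0.13 11.26]
jaw yaw 99.21 rz -0.09
tool z [ 3.9e-03  3.0e-04 -1.0e+00]
[]
```

View pics/w3.png

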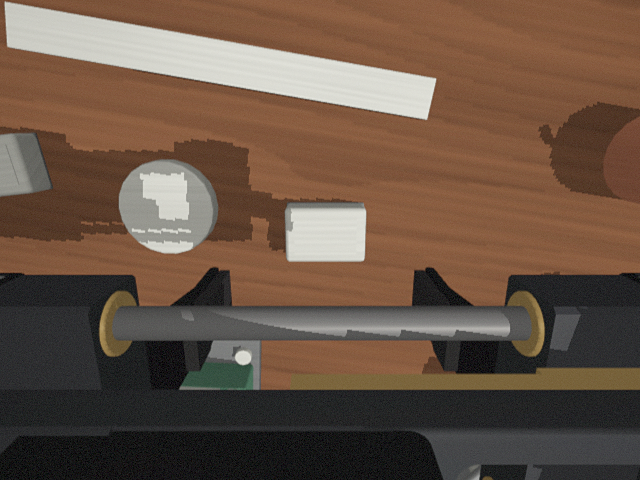

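Lid A sits in line at (326,234). Descending and gripping.

Request:
{"op": "apply_moves", "data": {"series": [[-0.2,0.1,3,0,0,0,1],[-0.2,0.1,6,0,0,0,1],[-0.2,0.1,8.5,0,0,0,1],[-0.2,0.1,10.2,0,0,0,1],[-0.2,0.1,11.1,0,0,0,1]]}}

```text
time: 4.3
position: [0.4208, 0.1553, 0.029]
tool_rot: [-0.08, 0.997, -0.0, -0.0]
ft_force: [0.2, -0.5, 0.2]
grip_width: 0.0868
```

Request:
{"op": "apply_moves", "data": {"series": [[0,0,0.1,0,0,0,1],[0,0,0.1,0,0,0,1],[0,0,0.1,0,0,0,0.5],[0,0,0.1,0,0,0,0.5],[0,0,0.1,0,0,0,0.5]], "newtons": 15}}

```text
time: 4.72
position: [0.421, 0.1559, 0.0306]
tool_rot: [-0.081, 0.997, 0.0, 0.001]
ft_force: [-0.2, 0.3, 0.9]
grip_width: 0.0741
```

Request:
{"op": "apply_moves", "data": {"series": [[0,0,0,0,0,0,0.5],[0,0,0,0,0,0,0.5],[0,0,0,0,0,0,0.5],[0,0,-0.5,0,0,0,0.5],[0,0,-1,0,0,0,0.5]]}}

```text
time: 5.13
position: [0.42, 0.1558, 0.0397]
tool_rot: [-0.081, 0.997, -0.0, -0.0]
ft_force: [-1.0, 0.1, -0.6]
grip_width: 0.0599
```

Request:
{"op": "apply_moves", "data": {"series": [[0,0,-4,0,0,0,0.5],[0,0,-8,0,0,0,0.5],[0,0,-11,0,0,0,0.5],[0,0,-12,0,0,0,0.5]]}}

```text
time: 5.47
position: [0.422, 0.1561, 0.1636]
tool_rot: [-0.081, 0.997, 0.0, 0.003]
ft_force: [0.9, 1.0, -0.6]
grip_width: 0.06
```

Request:
{"op": "apply_moves", "data": {"series": [[-3.3,-2.1,0,0,0,7,0.5],[-7,-4.5,0,0,0,14,0.5],[-10.5,-6.8,0,0,0,21,0.5],[-14,-9,0,0,0,28,0.5],[-16.5,-10.7,0,0,0,35,0.5]]}}

```text
time: 5.88
position: [0.6033, 0.0753, 0.1604]
tool_rot: [0.226, 0.974, 0.0, 0.001]
ft_force: [0.5, 0.1, -0.8]
grip_width: 0.0601
```

Request:
{"op": "apply_moves", "data": {"series": [[0,0,0,0,0,7,0.5],[0,0,0,0,0,14,0.5],[0,0,0,0,0,21,0.5],[0,0,0,0,0,28,0.5],[0,0,0,0,0,35,0.5]]}}

```text
time: 6.3
position: [0.5997, 0.0766, 0.1596]
tool_rot: [0.508, 0.861, -0.0, -0.001]
ft_force: [0.2, -0.0, -0.4]
grip_width: 0.0599
```

Request:
{"op": "apply_moves", "data": {"series": [[0,0,0,0,0,7,0.5],[0,0,0,0,0,14,0.5],[0,0,0,0,0,21,0.5],[0,0,0,0,0,23.6,0.5],[0,0,0,0,0,23.6,0.5]]}}

```text
time: 6.72
position: [0.5998, 0.0768, 0.1597]
tool_rot: [0.672, 0.741, -0.0, -0.0]
ft_force: [0.2, 0.2, -0.3]
grip_width: 0.06
```

Request:
{"op": "apply_moves", "data": {"series": [[0,0,0,0,0,0,0.5],[0,0,0,0,0,0,0.5]]}}

```text
time: 6.88
position: [0.6001, 0.0768, 0.1596]
tool_rot: [0.671, 0.742, -0.0, -0.0]
ft_force: [-0.6, -0.3, 0.1]
grip_width: 0.0598
```

```bash
python3 - <<'E'
from h import *
P,im,hsv=shot("wrist","w4"); delta([.600,.0782,.12],5.6); print(robot.get_obs()["time"],robot.get_obs()["grip_width"]); np.save("w4.npy",P,allow_pickle=True)
E
```

```text
tcp [0.6001 0.0767 0.1596] shift cm [0.15 0.   3.96]
jaw yaw 5.72 rz 0.12
tool z [-3.e-04 -0.e+00 -1.e+00]
6.9333 0.059785254760112864
```

View pics/w4.png

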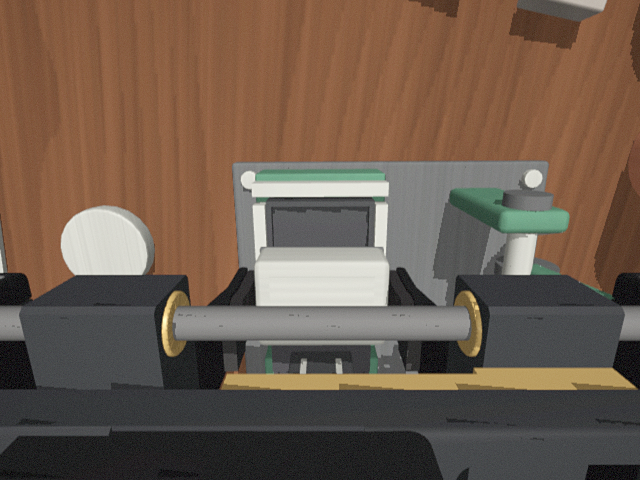

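Lid held squarely over pocket 1, with the pocket's end at rows ~200–205 and the lid's leading edge at ~249. I'll get the edges numerically.

```bash
python3 - <<'E'
from h import *
P=np.load("w4.npy",allow_pickle=True).item(); g=cv2.cvtColor(cv2.imread("pics/w4.png"),cv2.COLOR_BGR2GRAY)
p=g[165:275,300:345].mean(1).round(0).astype(int); print("rows165",p.tolist())
q=g[222:238,245:405].mean(0).round().astype(int); print("cols245",q.tolist())
q=g[255:268,245:405].mean(0).round().astype(int); print("lidcols245",q.tolist())
o=np.array([.6084,-.01]); a=np.radians(5.6); M=np.array([[np.cos(a),-np.sin(a)],[np.sin(a),np.cos(a)]])
def w(x,y,z): return [*(o+M@[x,y]),z]
print("pred: carrier end top",proj(P,w(0,.114,.063)),"pocket end top",proj(P,w(0,.1105,.063)),"pocket end floor",proj(P,w(0,.1105,.057)))
print("pocket x sides top at y .105",proj(P,[w(-.0325,.100,.063),w(.0325,.100,.063)]),"carrier",proj(P,[w(-.036,.1,.063),w(.036,.1,.063)]))
E
```

```text
rows165 [136, 135, 134, 132, 122, 115, 116, 116, 134, 155, 157, 153, 152, 151, 152, 162, 176, 191, 216, 229, 228, 228, 227, 228, 227, 227, 228, 227, 228, 229, 230, 198, 75, 46, 67, 72, 85, 96, 95, 96, 95, 84, 62, 62, 66, 73, 81, 90, 95, 95, 96, 95, 95, 95, 95, 95, 95, 95, 94, 95, 93, 93, 93, 94, 93, 94, 92, 92, 93, 92, 93, 92, 92, 92, 93, 93, 92, 91, 93, 92, 90, 100, 141, 172, 176, 174, 175, 177, 178, 178, 180, 182, 183, 182, 183, 192, 207, 219, 226, 226, 224, 223, 222, 222, 222, 223, 223, 223, 222, 222]
cols245 [134, 132, 133, 133, 132, 133, 132, 130, 153, 219, 229, 227, 226, 226, 226, 226, 226, 226, 228, 230, 197, 116, 90, 92, 95, 95, 91, 55, 74, 94, 94, 93, 92, 91, 95, 93, 93, 92, 93, 93, 93, 93, 93, 93, 94, 94, 92, 93, 93, 92, 93, 92, 93, 92, 93, 92, 94, 94, 93, 93, 92, 93, 92, 94, 92, 94, 92, 92, 92, 93, 93, 94, 93, 93, 94, 92, 93, 94, 93, 93, 92, 93, 93, 93, 94, 93, 94, 92, 95, 93, 93, 93, 93, 94, 93, 93, 92, 93, 93, 93, 93, 94, 93, 94, 92, 92, 93, 93, 93, 93, 94, 93, 93, 93, 92, 93, 93, 92, 92, 93, 93, 88, 61, 56, 96, 96, 94, 93, 90, 123, 207, 231, 228, 226, 226, 226, 226, 226
[... 522 characters left out ...]
, 204, 204, 205, 204, 204, 205, 204, 204, 204, 205, 204, 205, 205, 205, 205, 205, 204, 205, 205, 205, 205, 205, 204, 205, 205, 206, 204, 205, 205, 205, 205, 205, 206, 205, 206, 206, 206, 206, 206, 206, 205, 206, 205, 206, 206, 206, 206, 205, 206, 206, 206, 207, 206, 206, 206, 206, 206, 205, 204, 202, 198, 181, 170, 154, 132, 127, 129, 130, 130, 130, 129, 128, 127, 126, 124, 123, 127, 127, 129, 128]
pred: carrier end top [[321.64809541 199.3497386 ]] pocket end top [[321.63703596 204.54246264]] pocket end floor [[321.64016763 202.83102237]]
pocket x sides top at y .105 [[273.33302529 219.78397353]
 [369.8791811  219.98721471]] carrier [[268.1347822  219.77303061]
 [375.07821636 219.9981593 ]]
```

```bash
python3 - <<'E'
from h import *
P=np.load("w4.npy",allow_pickle=True).item(); t,r=tool()
f=lambda n,uv,z:print(n,(r.inv().apply(cast(P,uv,z)-t)*1000)[:,:2].round(2).tolist())
f("lid bottom edge",[[322,246.8]],.1296); f("lid top edge",[[322,260.3]],.1536)
f("lid sides (z .141)",[[254.8,261],[388.3,261]],.141)
f("pocket end top",[[322,206.4]],.063); f("carrier end",[[322,200.6]],.063)
f("pocket sides",[[271.8,230],[368.2,230]],.063); f("carrier sides",[[265.7,230],[373.8,230]],.063)
E
```

```text
lid bottom edge [[15.19, 0.02]]
lid top edge [[16.74, -0.0]]
lid sides (z .141) [[11.84, -31.54], [11.85, 31.12]]
pocket end top [[22.11, 0.07]]
carrier end [[26.03, 0.07]]
pocket sides [[5.81, -33.98], [5.82, 31.42]]
carrier sides [[5.81, -38.12], [5.82, 35.21]]
```

Request:
{"op": "apply_moves", "data": {"series": [[0.2,-0.1,2,0,0,0,0.5],[0.2,-0.1,4,0,0,0,0.5],[0.2,-0.1,5,0,0,0,0.5],[0.2,-0.1,5.4,0,0,0,0.5],[0.2,-0.1,5.4,0,0,0,0.5]]}}

```text
time: 7.35
position: [0.5985, 0.0786, 0.1045]
tool_rot: [0.671, 0.741, -0.001, -0.001]
ft_force: [0.3, 0.0, -1.1]
grip_width: 0.0596
```

Request:
{"op": "apply_moves", "data": {"series": [[0,0,0,0,0,0,0.5],[0,0,0,0,0,0,0.5]]}}

```text
time: 7.52
position: [0.6, 0.0786, 0.1065]
tool_rot: [0.671, 0.741, 0.001, 0.001]
ft_force: [0.4, -0.0, -0.9]
grip_width: 0.0601
```

```bash
python3 - <<'E'
from h import *
P,im,hsv=shot("wrist","w5"); t,r=tool(); print(t.round(4)); np.save("w5.npy",P,allow_pickle=True)
c=cv2.resize(im[150:275,230:415,::-1],None,fx=4,fy=4,interpolation=cv2.INTER_CUBIC); cv2.imwrite("pics/w5c.png",c)
E
```

```text
[0.6    0.0786 0.1066]
```

View pics/w5c.png

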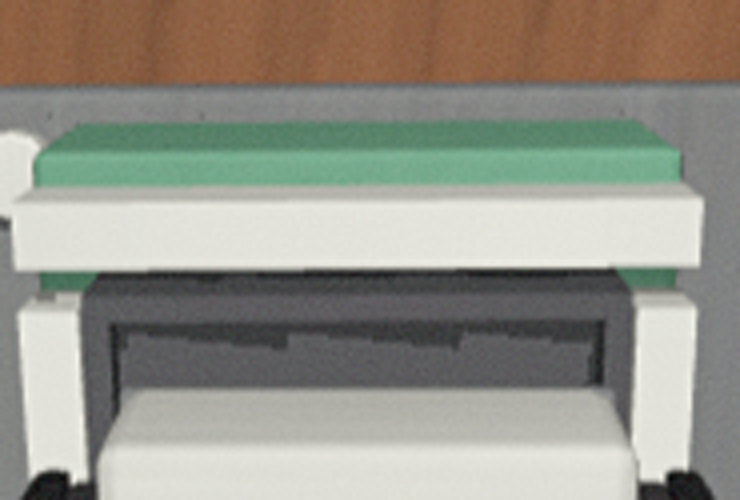

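```bash
python3 - <<'E'
from h import *
P=np.load("w5.npy",allow_pickle=True).item(); t,r=tool()
cr=lambda a:np.array(a)/4+[230,150]
f=lambda n,uv,z:print(n,(r.inv().apply(cast(P,cr(uv),z)-t)*1000)[:,:2].round(2).tolist())
for z in (.0766,.0736): f("lid bottom corners",[[120,389],[614,389]],z)
f("lid top edge",[[108,447],[630,447]],.1006)
f("pocket end",[[112,322],[605,322]],.063); f("carrier end",[[88,290],[632,290]],.063); f("pocket end .064",[[112,322],[605,322]],.064)
f("guide",[[20,297],[695,297]],.057)
E
```

```text
lid bottom corners [[15.01, -30.69], [14.96, 30.63]]
lid bottom corners [[14.04, -31.22], [13.99, 31.16]]
lid top edge [[16.14, -28.05], [16.09, 28.42]]
pocket end [[19.93, -33.73], [19.88, 31.43]]
carrier end [[24.29, -36.68], [24.24, 34.79]]
pocket end .064 [[20.2, -33.55], [20.15, 31.26]]
guide [[21.82, -47.12], [21.76, 44.51]]
```

Request:
{"op": "apply_moves", "data": {"series": [[0.2,-0.1,0,0,0,0,0.5],[0.2,-0.1,0,0,0,0,0.5],[0.2,-0.1,0.5,0,0,0,0.5],[0.2,-0.1,0.9,0,0,0,0.5],[0.2,-0.1,1.1,0,0,0,0.5]]}}

```text
time: 7.98
position: [0.5975, 0.0805, 0.0939]
tool_rot: [0.671, 0.741, -0.0, -0.0]
ft_force: [0.3, -0.3, 0.4]
grip_width: 0.0599
```

Request:
{"op": "apply_moves", "data": {"series": [[0,0,0.2,0,0,0,0.5],[0,0,0.4,0,0,0,0.5],[0,0,0.6,0,0,0,0.5],[0,0,0.7,0,0,0,0.5],[0,0,0.7,0,0,0,0.5]]}}

```text
time: 8.4
position: [0.598, 0.0805, 0.088]
tool_rot: [0.671, 0.741, -0.0, -0.0]
ft_force: [-2.0, -0.8, 4.6]
grip_width: 0.0599
```

```bash
python3 - <<'E'
from h import *
P,im,hsv=shot("wrist","w6"); t,r=tool(); print(t.round(4),robot.get_obs()["ft_force"].round(2)); np.save("w6.npy",P,allow_pickle=True)
c=cv2.resize(im[150:275,230:415,::-1],None,fx=4,fy=4,interpolation=cv2.INTER_CUBIC); cv2.imwrite("pics/w6c.png",c)
E
```

```text
[0.5979 0.0805 0.0881] [-1.66  0.8   2.75]
```

View pics/w6c.png

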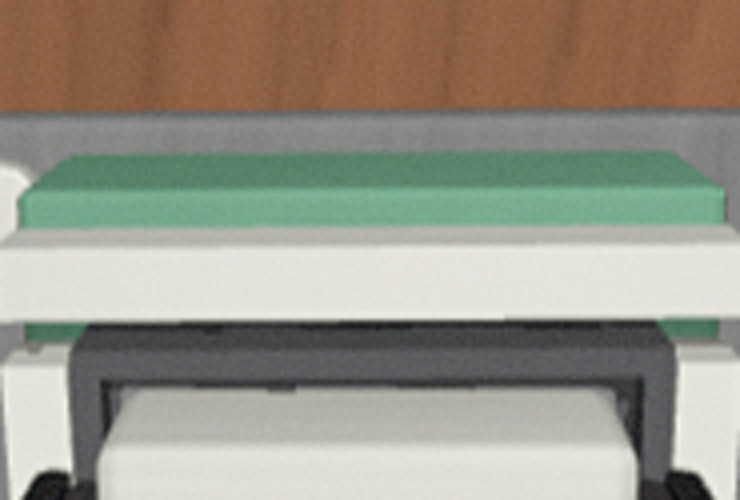

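The lid is down in the pocket: the walls show around it on three sides, and floor contact came at about 3–4 N with the TCP at 0.088. Releasing and going to lid B.

Request:
{"op": "apply_moves", "data": {"series": [[0,0,0,0,0,0,0.8],[0,0,0,0,0,0,0.8],[0,0,0,0,0,0,0.8],[0,0,0,0,0,0,0.9],[0,0,0,0,0,0,0.9]]}}

```text
time: 8.87
position: [0.598, 0.0805, 0.0874]
tool_rot: [0.671, 0.741, -0.0, -0.0]
ft_force: [0.2, 0.2, 0.7]
grip_width: 0.0748
```

Request:
{"op": "apply_moves", "data": {"series": [[0,0,-1,0,0,0,0.9],[0,0,-3,0,0,0,1],[0,0,-6,0,0,0,1],[0,0,-9,0,0,0,1],[0,0,-11,0,0,0,1]]}}

```text
time: 9.28
position: [0.599, 0.0805, 0.201]
tool_rot: [0.671, 0.741, 0.001, 0.001]
ft_force: [1.0, 0.1, 0.1]
grip_width: 0.0861
```

Request:
{"op": "apply_moves", "data": {"series": [[-2,-3,0,0,0,0,1],[-4,-6,0,0,0,0,1],[-6,-9,0,0,0,0,1],[-7.6,-10,0,0,0,0,1]]}}

```text
time: 9.62
position: [0.501, -0.0052, 0.198]
tool_rot: [0.671, 0.741, -0.001, -0.002]
ft_force: [-0.6, -0.7, 0.1]
grip_width: 0.0868
```

Request:
{"op": "apply_moves", "data": {"series": [[-2,-3,1,0,0,7,1],[-4,-6,2,0,0,14,1],[-6,-8,3,0,0,21,1],[-7.7,-10.1,4,0,0,28,1],[-7.7,-10.1,5,0,0,35,1]]}}

```text
time: 10.03
position: [0.4101, -0.0935, 0.1478]
tool_rot: [0.865, 0.501, -0.001, -0.0]
ft_force: [-0.5, -0.0, 0.3]
grip_width: 0.0873
```

Request:
{"op": "apply_moves", "data": {"series": [[0,0,0,0,0,7,1],[0,0,0,0,0,14,1],[0,0,0,0,0,21,1],[0,0,0,0,0,28,1],[0,0,0,0,0,35,1]]}}

```text
time: 10.45
position: [0.4134, -0.0918, 0.1482]
tool_rot: [0.976, 0.219, 0.0, 0.0]
ft_force: [0.5, 0.1, -0.4]
grip_width: 0.0868
```

Request:
{"op": "apply_moves", "data": {"series": [[0,0,0,0,0,7,1],[0,0,0,0,0,10.2,1],[0,0,0,0,0,10.2,1],[0,0,0,0,0,10.2,1],[0,0,0,0,0,10.2,1]]}}

```text
time: 10.87
position: [0.4132, -0.0917, 0.1479]
tool_rot: [0.991, 0.135, 0.0, 0.0]
ft_force: [0.6, -0.7, 0.0]
grip_width: 0.087
```

```bash
python3 - <<'E'
from h import *
P,im,hsv=shot("wrist","w7"); print(*rects(P,(hsv[...,1]<60)&(hsv[...,2]>150),.024,800,30000),sep="\n")
delta([.4127,-.0913,.03],-74.6)
T,im,hs=shot("top","t7"); print(lids(T,hs)); print(proj(T,[[.600,.0756,.081],[.617,-.0966,.081]]))
E
```

```text
(0.3358, -0.1125, 316, 7, -74.5, array([319., 326.]))
(0.3271, 0.0157, 43, 25, 90.0, array([158., 291.]))
(0.3351, 0.0928, 99, 25, -79.5, array([ 57., 265.]))
(0.4135, -0.0918, 59, 44, -76.2, array([318., 229.]))
(0.4259, 0.0313, 69, 68, 15.5, array([159., 169.]))
tcp [ 0.4132 -0.0917  0.1478] shift cm [-0.04 -0.05 11.78]
jaw yaw -74.47 rz 0.13
tool z [ 5.e-04 -3.e-04 -1.e+00]
[]
[[302.95058255 185.817048  ]
 [376.73768006 180.52509751]]
```

Request:
{"op": "apply_moves", "data": {"series": [[0,0,3,0,0,0,1],[0,0,6,0,0,0,1],[0,0,9,0,0,0,1],[0,0,10.8,0,0,0,1],[0,0,11.6,0,0,0,1]]}}

```text
time: 11.38
position: [0.4122, -0.0912, 0.0294]
tool_rot: [0.991, 0.135, -0.002, -0.001]
ft_force: [-0.6, -0.1, 0.5]
grip_width: 0.0867
```

Request:
{"op": "apply_moves", "data": {"series": [[0,0,0.2,0,0,0,1],[0,0,0.2,0,0,0,1],[0,0,0.2,0,0,0,0.5],[0,0,0.2,0,0,0,0.5],[0,0,0.2,0,0,0,0.5]], "newtons": 15}}

```text
time: 11.8
position: [0.4137, -0.0919, 0.0306]
tool_rot: [0.991, 0.135, 0.001, 0.001]
ft_force: [-0.1, -0.5, -1.0]
grip_width: 0.0741
```

Request:
{"op": "apply_moves", "data": {"series": [[0,0,0,0,0,0,0.5],[0,0,0,0,0,0,0.5],[0,0,0,0,0,0,0.5],[0,0,-0.5,0,0,0,0.5],[0,0,-1,0,0,0,0.5]]}}

```text
time: 12.22
position: [0.4128, -0.0915, 0.0398]
tool_rot: [0.991, 0.135, -0.0, -0.0]
ft_force: [-0.1, 0.1, -0.8]
grip_width: 0.0599
```

Request:
{"op": "apply_moves", "data": {"series": [[0,0,-4,0,0,0,0.5],[0,0,-8,0,0,0,0.5],[0,0,-11,0,0,0,0.5],[0,0,-12,0,0,0,0.5]]}}

```text
time: 12.55
position: [0.4146, -0.0922, 0.1634]
tool_rot: [0.991, 0.135, 0.003, 0.002]
ft_force: [-0.3, 0.3, -1.9]
grip_width: 0.0599
```

```bash
python3 - <<'E'
from h import *
P,im,hsv=shot("wrist","w8"); delta([.616,-.0975,.16],5.6); t,r=tool(); print(robot.get_obs()["grip_width"])
g=cv2.cvtColor(im,cv2.COLOR_RGB2GRAY); p=g[236:275,300:345].mean(1).round().astype(int); print(p.tolist())
for u in (246,247,248,249,250): print(u,(r.inv().apply(cast(P,[[322,u]],t[2]-.03)-t)*1000)[0,0].round(1))
E
```

```text
tcp [ 0.415  -0.0924  0.1636] shift cm [19.24  5.85  0.51]
jaw yaw -74.52 rz -80.12
tool z [ 0.0074 -0.0039 -1.    ]
0.059729924770196875
[115, 116, 117, 117, 118, 108, 104, 128, 134, 130, 129, 130, 130, 130, 131, 133, 132, 132, 135, 144, 154, 164, 169, 170, 171, 172, 174, 173, 171, 169, 169, 170, 170, 172, 172, 165, 165, 177, 176]
246 16.9
247 16.4
248 15.8
249 15.3
250 14.8
```

Request:
{"op": "apply_moves", "data": {"series": [[3,1,0,0,0,0,0.5],[6,2,0,0,0,0,0.5],[9,3,0,0,0,0,0.5],[12,3.6,0,0,0,0,0.5]]}}

```text
time: 12.93
position: [0.5393, -0.0946, 0.1592]
tool_rot: [0.991, 0.134, -0.0, 0.0]
ft_force: [0.7, -0.8, -0.1]
grip_width: 0.0598
```

Request:
{"op": "apply_moves", "data": {"series": [[2,0.6,0,0,0,-7,0.5],[4,1.2,0,0,0,-14,0.5],[6,1.8,0,0,0,-21,0.5],[7.4,2.2,0,0,0,-28,0.5],[7.4,2.2,0,0,0,-35,0.5]]}}

```text
time: 13.35
position: [0.6184, -0.096, 0.1586]
tool_rot: [0.903, 0.429, 0.001, 0.001]
ft_force: [-0.1, 0.3, 0.3]
grip_width: 0.0603
```

Request:
{"op": "apply_moves", "data": {"series": [[0,0,0,0,0,-7,0.5],[0,0,0,0,0,-14,0.5],[0,0,0,0,0,-21,0.5],[0,0,0,0,0,-28,0.5],[0,0,0,0,0,-35,0.5]]}}

```text
time: 13.77
position: [0.6145, -0.0954, 0.1583]
tool_rot: [0.732, 0.681, -0.001, -0.001]
ft_force: [0.7, 0.6, -0.8]
grip_width: 0.0597
```

Request:
{"op": "apply_moves", "data": {"series": [[0,0,1,0,0,-7,0.5],[0,0,3,0,0,-10.1,0.5],[0,0,4.5,0,0,-10.1,0.5],[0,0,5,0,0,-10.1,0.5],[0,0,5,0,0,-10.1,0.5]]}}

```text
time: 14.18
position: [0.6136, -0.0952, 0.1072]
tool_rot: [0.672, 0.74, -0.001, -0.003]
ft_force: [-0.2, 0.5, -0.3]
grip_width: 0.0599
```

Request:
{"op": "apply_moves", "data": {"series": [[0,0,0,0,0,0,0.5],[0,0,0,0,0,0,0.5],[0,0,0,0,0,0,0.5]]}}

```text
time: 14.43
position: [0.6162, -0.096, 0.1105]
tool_rot: [0.672, 0.741, 0.0, 0.001]
ft_force: [0.4, -0.9, -0.4]
grip_width: 0.0596
```

```bash
python3 - <<'E'
from h import *
P,im,hsv=shot("wrist","w9"); delta([.616,-.096,.1066],5.6); np.save("w9.npy",P,allow_pickle=True)
c=cv2.resize(im[150:275,230:415,::-1],None,fx=4,fy=4,interpolation=cv2.INTER_CUBIC); cv2.imwrite("pics/w9c.png",c)
E
```

```text
tcp [ 0.6161 -0.096   0.1105] shift cm [-0.   -0.01  0.39]
jaw yaw 5.56 rz -0.04
tool z [ 1.8e-03 -6.0e-04 -1.0e+00]
```

View pics/w9c.png

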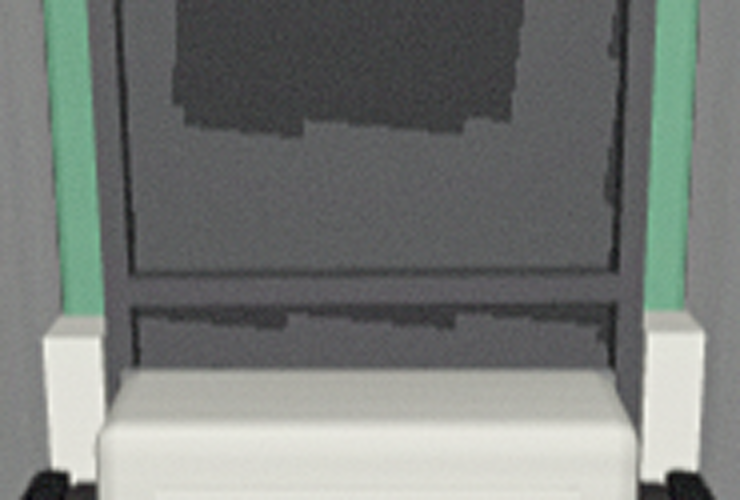

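```bash
cat >> h.py <<'E'
def rel(name,pts):
    P=np.load(name,allow_pickle=True).item(); t,r=tool()
    for n,uv,z in pts:
        uv=np.array(uv)/4+[230,150]; print(n,(r.inv().apply(cast(P,uv,z)-t)*1000)[:,:2].round(2).tolist())
E
python3 - <<'E'
from h import *
rel("w9.npy",[("lid bottom",[[124,370],[613,370]],.0805),("pocket end",[[133,305],[613,305]],.063),("carrier sides",[[105,305],[645,305]],.063),("p3 end",[[133,275],[613,275]],.063)])
print("ref w5"); t,r=tool()
E
```

```text
lid bottom [[17.42, -30.07], [17.38, 30.46]]
pocket end [[21.19, -31.48], [21.14, 33.12]]
carrier sides [[21.19, -35.24], [21.14, 37.43]]
p3 end [[25.34, -31.3], [25.29, 32.94]]
ref w5
```

Request:
{"op": "apply_moves", "data": {"series": [[0.1,0.07,0.3,0,0,0,0.5],[0.1,0.07,0.6,0,0,0,0.5],[0.1,0.07,0.9,0,0,0,0.5],[0.1,0.07,1.2,0,0,0,0.5],[0.1,0.07,1.4,0,0,0,0.5]]}}

```text
time: 14.9
position: [0.6158, -0.0946, 0.095]
tool_rot: [0.672, 0.741, -0.0, -0.0]
ft_force: [0.4, -0.4, -0.3]
grip_width: 0.0595
```

Request:
{"op": "apply_moves", "data": {"series": [[0,0,0.2,0,0,0,0.5],[0,0,0.4,0,0,0,0.5],[0,0,0.6,0,0,0,0.5],[0,0,0.8,0,0,0,0.5],[0,0,0.8,0,0,0,0.5]]}}

```text
time: 15.32
position: [0.6161, -0.0948, 0.0879]
tool_rot: [0.672, 0.741, -0.0, 0.0]
ft_force: [-1.1, -0.1, 4.4]
grip_width: 0.0593
```

```bash
python3 - <<'E'
from h import *
P,im,hsv=shot("wrist","w10"); t,r=tool(); print(t.round(4),robot.get_obs()["ft_force"].round(2)); np.save("w10.npy",P,allow_pickle=True)
E
```

```text
[ 0.6161 -0.0947  0.0881] [-0.9  -0.33  4.11]
```

Request:
{"op": "apply_moves", "data": {"series": [[0,0,0,0,0,0,0.8],[0,0,0,0,0,0,0.8],[0,0,0,0,0,0,0.8],[0,0,0,0,0,0,0.9],[0,0,0,0,0,0,0.9]]}}

```text
time: 15.78
position: [0.6161, -0.0947, 0.0874]
tool_rot: [0.672, 0.741, -0.0, -0.0]
ft_force: [0.2, 0.8, -0.0]
grip_width: 0.0751
```

Request:
{"op": "apply_moves", "data": {"series": [[0,0,-1,0,0,0,0.9],[0,0,-3,0,0,0,1],[0,0,-6,0,0,0,1],[0,0,-9,0,0,0,1],[0,0,-11,0,0,0,1]]}}

```text
time: 16.2
position: [0.6171, -0.095, 0.201]
tool_rot: [0.672, 0.741, 0.001, 0.002]
ft_force: [-0.3, 0.3, 0.3]
grip_width: 0.0864
```

Request:
{"op": "apply_moves", "data": {"series": [[-2.5,-3,0,0,0,0,1],[-5,-6,0,0,0,0,1],[-7,-9,0,0,0,0,1],[-8.4,-11.4,0,0,0,0,1]]}}

```text
time: 16.53
position: [0.5092, -0.1908, 0.1985]
tool_rot: [0.672, 0.741, -0.0, 0.001]
ft_force: [0.5, -0.3, 0.0]
grip_width: 0.0871
```

Request:
{"op": "apply_moves", "data": {"series": [[-2.5,-3,1,0,0,5,1],[-5,-6,2,0,0,10,1],[-7,-9,3,0,0,15,1],[-8.4,-11.4,3,0,0,17.1,1],[-8.4,-11.4,3,0,0,17.1,1]]}}

```text
time: 16.95
position: [0.4019, -0.2863, 0.1676]
tool_rot: [0.776, 0.63, -0.001, -0.001]
ft_force: [-0.4, 1.3, 0.1]
grip_width: 0.087
```

Request:
{"op": "apply_moves", "data": {"series": [[0,0,0,0,0,0,1],[0,0,0,0,0,0,1],[0,0,0,0,0,0,1]]}}

```text
time: 17.2
position: [0.4065, -0.2837, 0.1681]
tool_rot: [0.774, 0.633, 0.0, 0.001]
ft_force: [-1.0, -0.0, 0.2]
grip_width: 0.0871
```

```bash
python3 - <<'E'
from h import *
P,im,hsv=shot("wrist","w11"); delta([.405,-.285,.034],-11.5); np.save("w11.npy",P,allow_pickle=True)
m=(hsv[...,0]>10)&(hsv[...,0]<30)&(hsv[...,1]>40)&(hsv[...,1]<140)&(hsv[...,2]>185)
print(*rects(P,cv2.morphologyEx(m.astype(np.uint8),cv2.MORPH_OPEN,np.ones((5,5))),.028,500,30000),sep="\n")
T,im,hs=shot("top","t11"); print(lids(T,hs,.081))
E
```

```text
tcp [ 0.4066 -0.2835  0.168 ] shift cm [-0.17 -0.14 13.4 ]
jaw yaw -11.42 rz 0.08
tool z [ 9.e-04 -7.e-04 -1.e+00]
(0.5056, -0.452, 315, 22, -11.0, array([464., 379.]))
(0.4117, -0.2581, 106, 73, 78.8, array([323., 188.]))
(0.5718, -0.2987, 165, 97, -83.6, array([528., 194.]))
(0.57, -0.2187, 94, 6, 6.4, array([524.,  94.]))
(0.6312, -0.2927, 166, 6, -83.7, array([608., 170.]))
[]
```

View pics/w11.png

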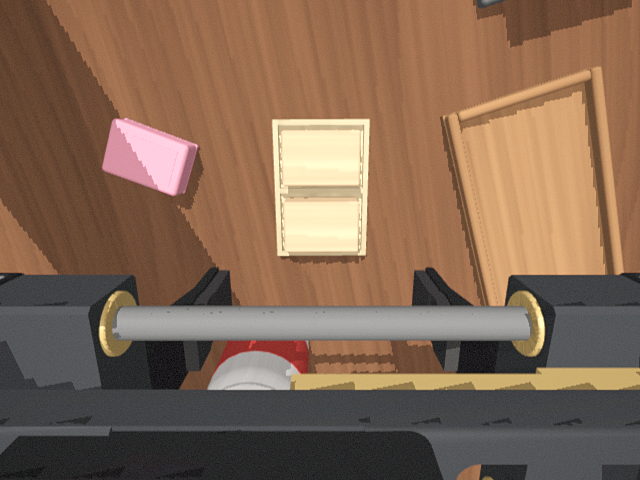

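The box is at rows 120–256, cols 273–369, with both fillers in it. Getting their edges numerically.

```bash
python3 - <<'E'
from h import *
P=np.load("w11.npy",allow_pickle=True).item(); g=cv2.cvtColor(cv2.imread("pics/w11.png"),cv2.COLOR_BGR2GRAY); t,r=tool()
print("rows115",g[115:262,300:345].mean(1).round().astype(int).tolist())
print("low cols265",g[205:245,265:380].mean(0).round().astype(int).tolist())
print("up cols265",g[140:180,265:380].mean(0).round().astype(int).tolist())
f=lambda n,uv,z:print(n,(r.inv().apply(cast(P,uv,z)-t)*1000)[:,:2].round(1).tolist())
f("box",[[273,120],[369,120],[366,256],[279,256]],.011)
c=cast(P,[[273,120],[369,120],[366,256],[279,256]],.011).mean(0);print(c)
E
```

```text
rows115 [123, 123, 118, 128, 207, 243, 241, 240, 241, 229, 193, 182, 184, 182, 187, 221, 239, 238, 238, 240, 241, 243, 243, 242, 241, 241, 242, 242, 242, 242, 241, 240, 240, 239, 240, 240, 240, 240, 239, 240, 241, 242, 242, 243, 244, 245, 246, 247, 249, 249, 249, 248, 247, 245, 242, 240, 240, 239, 239, 239, 238, 237, 236, 236, 237, 239, 240, 242, 244, 235, 196, 162, 156, 164, 180, 180, 179, 180, 182, 184, 183, 173, 177, 202, 206, 202, 214, 234, 238, 237, 239, 241, 243, 243, 242, 240, 241, 242, 242, 242, 241, 240, 239, 239, 239, 240, 239, 239, 239, 240, 241, 242, 242, 244, 245, 246, 247, 248, 249, 248, 246, 244, 242, 240, 239, 239, 239, 238, 237, 236, 235, 237, 239, 241, 244, 239, 209, 171, 179, 175, 140, 85, 81, 84, 85, 84, 87]
low cols265 [121, 120, 120, 120, 120, 120, 118, 117, 115, 111, 132, 199, 238, 237, 236, 226, 172, 191, 219, 222, 236, 241, 241, 241, 241, 241, 241, 241, 241, 241, 241, 241, 241, 241, 241, 241, 241, 241, 241, 241, 241, 241, 241, 242, 242, 242, 242, 242, 242, 242, 242, 242, 242, 241, 242, 242, 242, 242, 241, 242, 242, 242, 242, 242, 242, 242, 242, 242, 242, 242,
[... 215 characters left out ...]
 126, 125]
up cols265 [119, 121, 122, 123, 123, 122, 120, 124, 172, 234, 244, 243, 243, 221, 166, 196, 216, 224, 236, 241, 241, 241, 241, 241, 241, 241, 241, 241, 241, 241, 241, 241, 241, 241, 241, 241, 241, 241, 241, 241, 241, 241, 242, 242, 242, 242, 242, 242, 242, 242, 242, 242, 242, 241, 242, 242, 242, 242, 242, 242, 242, 242, 242, 242, 242, 242, 242, 242, 242, 242, 242, 242, 242, 242, 242, 242, 242, 242, 242, 242, 242, 242, 242, 242, 242, 242, 242, 242, 242, 242, 242, 242, 243, 237, 221, 198, 234, 208, 207, 243, 243, 244, 245, 191, 124, 120, 124, 124, 125, 124, 124, 124, 125, 124, 123]
box [[78.5, -37.4], [78.4, 37.8], [-34.2, 39.0], [-34.2, -36.3]]
[ 0.41175209 -0.26188878  0.011     ]
```

```bash
python3 - <<'E'
from h import *
P=np.load("w11.npy",allow_pickle=True).item(); t,r=tool()
for n,a,b,l,rr in (("up",129.7,185,283,358.8),("low",201,251,284.5,357.3)):
    c=cast(P,[[322,a],[322,b],[l,(a+b)/2],[rr,(a+b)/2]],.028); d=r.inv().apply(c-t)*1000; print(n,d[:,:2].round(1).tolist(), "centre",r.apply([d[:2,0].mean()/1000,d[2:,1].mean()/1000,0])+t)
E
```

```text
up [[71.1, 1.0], [29.9, 0.9], [50.9, -28.7], [50.9, 28.9]] centre [ 0.4165969  -0.23387935  0.16786997]
low [[17.3, 0.9], [-24.0, 0.9], [-2.9, -29.0], [-3.0, 29.1]] centre [ 0.40587182 -0.2866321   0.16789167]
```

Request:
{"op": "apply_moves", "data": {"series": [[-0.25,0,4,0,0,0,1],[-0.25,0,8,0,0,0,1],[-0.25,0,11,0,0,0,1],[-0.25,0,12.5,0,0,0,1],[-0.25,0,13.2,0,0,0,1]]}}

```text
time: 17.72
position: [0.4047, -0.2847, 0.0331]
tool_rot: [0.774, 0.633, -0.0, -0.002]
ft_force: [0.1, 0.2, -0.4]
grip_width: 0.0868
```

Request:
{"op": "apply_moves", "data": {"series": [[0,0,0.2,0,0,0,1],[0,0,0.2,0,0,0,1],[0,0,0.2,0,0,0,0.5],[0,0,0.2,0,0,0,0.5],[0,0,0.2,0,0,0,0.5]], "newtons": 15}}

```text
time: 18.13
position: [0.4056, -0.287, 0.0347]
tool_rot: [0.775, 0.633, 0.0, 0.001]
ft_force: [-0.6, -0.0, -0.3]
grip_width: 0.074
```

Request:
{"op": "apply_moves", "data": {"series": [[0,0,0,0,0,0,0.5],[0,0,0,0,0,0,0.5],[0,0,0,0,0,0,0.5],[0,0,-0.5,0,0,0,0.5],[0,0,-1,0,0,0,0.5]]}}

```text
time: 18.55
position: [0.4047, -0.2863, 0.0437]
tool_rot: [0.775, 0.632, -0.0, -0.0]
ft_force: [0.4, -0.4, -0.5]
grip_width: 0.0597
```

Request:
{"op": "apply_moves", "data": {"series": [[0,0,-4,0,0,0,0.5],[0,0,-8,0,0,0,0.5],[0,0,-11,0,0,0,0.5],[0,0,-12,0,0,0,0.5]]}}

```text
time: 18.88
position: [0.4065, -0.288, 0.168]
tool_rot: [0.775, 0.633, 0.0, 0.004]
ft_force: [0.7, -0.6, -0.5]
grip_width: 0.0599
```

Request:
{"op": "apply_moves", "data": {"series": [[0,0,0,0,0,0,0.5],[0,0,0,0,0,0,0.5],[0,0,0,0,0,0,0.5]]}}

```text
time: 19.13
position: [0.4042, -0.2857, 0.1628]
tool_rot: [0.775, 0.632, -0.0, -0.001]
ft_force: [-0.3, -0.2, -1.0]
grip_width: 0.06
```

```bash
python3 - <<'E'
from h import *
P,im,hsv=shot("wrist","w12"); t,r=tool(); g=cv2.cvtColor(im,cv2.COLOR_RGB2GRAY)
print("rows230",g[225:275,300:345].mean(1).round().astype(int).tolist())
for u in (240,243,246,249): print(u,(r.inv().apply(cast(P,[[322,u]],t[2]-.03)-t)*1000)[0,0].round(1))
delta([.6109,-.0454,.16],5.6)
E
```

```text
rows230 [216, 216, 216, 216, 216, 216, 216, 216, 216, 216, 217, 217, 211, 190, 170, 170, 174, 176, 176, 176, 176, 178, 180, 179, 176, 172, 178, 198, 212, 215, 214, 213, 213, 215, 216, 218, 219, 221, 221, 221, 220, 219, 218, 218, 219, 219, 220, 220, 220, 220]
240 18.5
243 17.0
246 15.4
249 13.9
tcp [ 0.4042 -0.2856  0.1624] shift cm [27.67 15.45  0.25]
jaw yaw -11.54 rz -17.14
tool z [-0.002   0.0022 -1.    ]
```

Request:
{"op": "apply_moves", "data": {"series": [[3.5,2,0,0,0,0,0.5],[7,4,0,0,0,0,0.5],[10.5,6,0,0,0,0,0.5],[13.8,7.7,0,0,0,0,0.5]]}}

```text
time: 19.52
position: [0.5084, -0.1651, 0.1618]
tool_rot: [0.775, 0.632, -0.0, -0.001]
ft_force: [0.6, -0.7, -0.5]
grip_width: 0.0601
```

Request:
{"op": "apply_moves", "data": {"series": [[3.5,2,0,0,0,-5,0.5],[7,4,0,0,0,-10,0.5],[10.5,6,0,0,0,-15,0.5],[13,7.3,0,0,0,-17.1,0.5],[13.9,7.8,0,0,0,-17.1,0.5]]}}

```text
time: 19.93
position: [0.6138, -0.0422, 0.1615]
tool_rot: [0.67, 0.742, 0.0, -0.001]
ft_force: [0.1, -0.0, -1.0]
grip_width: 0.0598
```

Request:
{"op": "apply_moves", "data": {"series": [[0,0,1.5,0,0,0,0.5],[0,0,3.5,0,0,0,0.5],[0,0,4.7,0,0,0,0.5],[0,0,5.2,0,0,0,0.5],[0,0,5.2,0,0,0,0.5]]}}

```text
time: 20.35
position: [0.6103, -0.0463, 0.1092]
tool_rot: [0.672, 0.74, -0.001, -0.002]
ft_force: [-0.4, 0.5, -0.3]
grip_width: 0.0598
```

Request:
{"op": "apply_moves", "data": {"series": [[0,0,0,0,0,0,0.5],[0,0,0,0,0,0,0.5],[0,0,0,0,0,0,0.5]]}}

```text
time: 20.6
position: [0.6128, -0.0466, 0.1126]
tool_rot: [0.672, 0.74, 0.0, 0.001]
ft_force: [-0.3, 0.3, -0.7]
grip_width: 0.0598
```

```bash
python3 - <<'E'
from h import *
P,im,hsv=shot("wrist","w13"); delta([.6112,-.0451,.1106],5.6); np.save("w13.npy",P,allow_pickle=True)
c=cv2.resize(im[150:275,230:415,::-1],None,fx=4,fy=4,interpolation=cv2.INTER_CUBIC); cv2.imwrite("pics/w13c.png",c)
E
```

```text
tcp [ 0.6128 -0.0465  0.1126] shift cm [ 0.15 -0.15  0.2 ]
jaw yaw 5.54 rz -0.06
tool z [ 1.9e-03 -5.0e-04 -1.0e+00]
```

View pics/w13c.png

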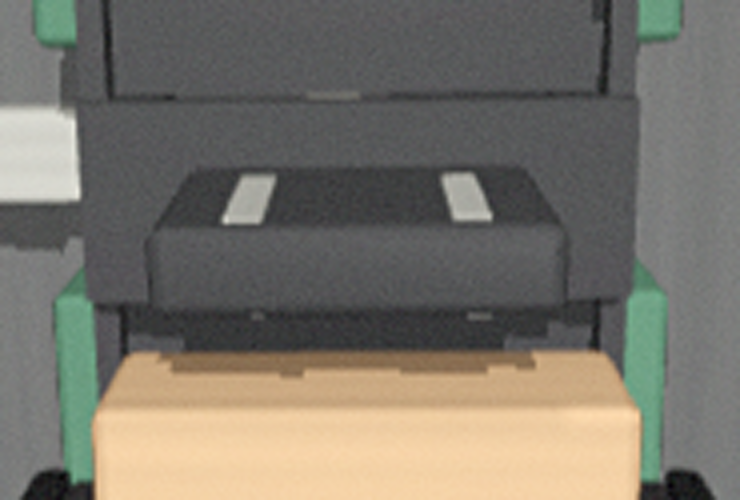

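```bash
python3 - <<'E'
from h import *
rel("w13.npy",[("filler bottom",[[127,352],[606,352]],.0826),("pocket end",[[122,303],[602,303]],.063),("carrier sides",[[90,303],[632,303]],.063)])
E
```

```text
filler bottom [[19.69, -29.6], [19.64, 29.46]]
pocket end [[20.87, -33.31], [20.82, 31.95]]
carrier sides [[20.88, -37.66], [20.82, 36.03]]
```

Request:
{"op": "apply_moves", "data": {"series": [[-0.03,-0.1,0.3,0,0,0,0.5],[-0.03,-0.1,0.6,0,0,0,0.5],[-0.03,-0.1,0.9,0,0,0,0.5],[-0.03,-0.1,1.2,0,0,0,0.5],[-0.03,-0.1,1.4,0,0,0,0.5]]}}

```text
time: 21.07
position: [0.611, -0.0463, 0.097]
tool_rot: [0.672, 0.741, -0.0, -0.0]
ft_force: [-0.1, -0.6, -0.0]
grip_width: 0.0599
```

Request:
{"op": "apply_moves", "data": {"series": [[0,0,0.2,0,0,0,0.5],[0,0,0.4,0,0,0,0.5],[0,0,0.6,0,0,0,0.5],[0,0,0.8,0,0,0,0.5],[0,0,1.0,0,0,0,0.5]]}}

```text
time: 21.48
position: [0.6113, -0.0465, 0.0876]
tool_rot: [0.672, 0.741, -0.0, 0.0]
ft_force: [-1.4, 0.1, 6.2]
grip_width: 0.0596
```

Request:
{"op": "apply_moves", "data": {"series": [[0,0,0,0,0,0,0.5]]}}

```text
time: 21.57
position: [0.6113, -0.0465, 0.0878]
tool_rot: [0.672, 0.741, -0.0, 0.0]
ft_force: [-1.1, 0.7, 4.7]
grip_width: 0.0601
```

Request:
{"op": "apply_moves", "data": {"series": [[0,0,0,0,0,0,0.8],[0,0,0,0,0,0,0.8],[0,0,0,0,0,0,0.8],[0,0,0,0,0,0,0.9],[0,0,0,0,0,0,0.9]]}}

```text
time: 21.98
position: [0.6112, -0.0464, 0.0874]
tool_rot: [0.672, 0.741, -0.0, -0.0]
ft_force: [-0.5, 0.5, -1.4]
grip_width: 0.0751
```

Request:
{"op": "apply_moves", "data": {"series": [[0,0,-1,0,0,0,0.9],[0,0,-3,0,0,0,1],[0,0,-6,0,0,0,1],[0,0,-9,0,0,0,1],[0,0,-11,0,0,0,1]]}}

```text
time: 22.4
position: [0.6123, -0.0467, 0.201]
tool_rot: [0.672, 0.741, 0.001, 0.002]
ft_force: [0.1, 0.6, 0.0]
grip_width: 0.0862
```

Request:
{"op": "apply_moves", "data": {"series": [[-2.5,-3,0,0,0,0,1],[-5,-6,0,0,0,0,1],[-7,-9,0,0,0,0,1],[-8.4,-10.6,0,0,0,0,1]]}}

```text
time: 22.73
position: [0.5109, -0.1413, 0.1983]
tool_rot: [0.672, 0.74, -0.001, -0.001]
ft_force: [-0.2, -0.5, -0.6]
grip_width: 0.0874
```

Request:
{"op": "apply_moves", "data": {"series": [[-2.5,-3,1,0,0,5,1],[-5,-6,2,0,0,10,1],[-7,-9,3,0,0,15,1],[-8.4,-10.6,3.5,0,0,17.1,1],[-8.4,-10.6,3.5,0,0,17.1,1]]}}

```text
time: 23.15
position: [0.4137, -0.2362, 0.1623]
tool_rot: [0.776, 0.63, -0.001, -0.001]
ft_force: [1.0, -0.2, 0.2]
grip_width: 0.0873
```

Request:
{"op": "apply_moves", "data": {"series": [[0,0,0,0,0,0,1],[0,0,0,0,0,0,1],[0,0,0,0,0,0,1],[0,0,0,0,0,0,1]]}}

```text
time: 23.48
position: [0.4176, -0.2336, 0.163]
tool_rot: [0.774, 0.633, 0.0, 0.001]
ft_force: [0.3, -0.2, -0.3]
grip_width: 0.0874
```

```bash
python3 - <<'E'
from h import *
P,im,hsv=shot("wrist","w14"); delta([.4166,-.2339,.034],-11.5); t,r=tool(); g=cv2.cvtColor(im,cv2.COLOR_RGB2GRAY)
print("rows190",g[190:270,300:345].mean(1).round().astype(int).tolist())
for u in (205,230,255): print(u,(r.inv().apply(cast(P,[[322,u]],.028)-t)*1000)[0,0].round(1))
E
```

```text
tcp [ 0.4175 -0.2335  0.1629] shift cm [-0.05 -0.09 12.89]
jaw yaw -11.41 rz 0.09
tool z [ 8.e-04 -6.e-04 -1.e+00]
rows190 [214, 181, 166, 167, 176, 186, 187, 188, 185, 202, 224, 225, 225, 227, 229, 231, 231, 229, 229, 229, 230, 230, 229, 229, 228, 227, 226, 227, 227, 228, 227, 227, 228, 229, 230, 230, 231, 232, 234, 235, 236, 237, 236, 236, 234, 231, 229, 227, 227, 227, 226, 226, 225, 223, 222, 226, 228, 229, 232, 225, 183, 153, 161, 163, 165, 166, 166, 166, 165, 175, 198, 220, 228, 227, 227, 227, 227, 227, 227, 227]
205 15.4
230 -4.6
255 -25.3
```

Request:
{"op": "apply_moves", "data": {"series": [[-0.05,0,4,0,0,0,1],[-0.05,0,8,0,0,0,1],[-0.05,0,10.6,0,0,0,1],[-0.05,0,12,0,0,0,1],[-0.05,0,12.7,0,0,0,1]]}}

```text
time: 23.95
position: [0.4161, -0.2334, 0.0334]
tool_rot: [0.774, 0.633, -0.0, -0.002]
ft_force: [-0.7, 0.1, -0.1]
grip_width: 0.087
```

Request:
{"op": "apply_moves", "data": {"series": [[0,0,0.2,0,0,0,1],[0,0,0.2,0,0,0,1],[0,0,0.2,0,0,0,0.5],[0,0,0.2,0,0,0,0.5],[0,0,0.2,0,0,0,0.5]], "newtons": 15}}

```text
time: 24.37
position: [0.4171, -0.2352, 0.0346]
tool_rot: [0.775, 0.633, 0.0, 0.001]
ft_force: [1.7, 0.3, -0.5]
grip_width: 0.0744
```

Request:
{"op": "apply_moves", "data": {"series": [[0,0,0,0,0,0,0.5],[0,0,0,0,0,0,0.5],[0,0,0,0,0,0,0.5],[0,0,-0.5,0,0,0,0.5],[0,0,-1,0,0,0,0.5]]}}

```text
time: 24.78
position: [0.4162, -0.2346, 0.0437]
tool_rot: [0.775, 0.632, -0.0, -0.0]
ft_force: [-0.2, -0.2, -0.9]
grip_width: 0.0597
```

Request:
{"op": "apply_moves", "data": {"series": [[0,0,-4,0,0,0,0.5],[0,0,-8,0,0,0,0.5],[0,0,-11,0,0,0,0.5],[0,0,-12.5,0,0,0,0.5]]}}

```text
time: 25.12
position: [0.4176, -0.2356, 0.1722]
tool_rot: [0.775, 0.633, 0.0, 0.003]
ft_force: [0.7, -0.8, -1.0]
grip_width: 0.0594
```

Request:
{"op": "apply_moves", "data": {"series": [[0,0,0,0,0,0,0.5],[0,0,0,0,0,0,0.5],[0,0,0,0,0,0,0.5]]}}

```text
time: 25.37
position: [0.4157, -0.2341, 0.1679]
tool_rot: [0.775, 0.632, -0.0, -0.001]
ft_force: [0.4, -0.1, -0.9]
grip_width: 0.0599
```

```bash
python3 - <<'E'
from h import *
P,im,hsv=shot("wrist","w15"); t,r=tool(); g=cv2.cvtColor(im,cv2.COLOR_RGB2GRAY)
print("rows230",g[225:275,300:345].mean(1).round().astype(int).tolist())
for u in (236,239,242): print(u,(r.inv().apply(cast(P,[[322,u]],t[2]-.03)-t)*1000)[0,0].round(1))
delta([.6041,.0262,.16],5.6)
E
```

```text
rows230 [219, 219, 220, 220, 220, 220, 220, 220, 220, 221, 222, 208, 178, 172, 175, 177, 178, 179, 178, 179, 181, 182, 179, 175, 178, 193, 211, 219, 217, 215, 215, 216, 218, 220, 221, 222, 224, 224, 223, 222, 220, 220, 221, 221, 222, 222, 222, 222, 222, 221]
236 20.6
239 19.0
242 17.5
tcp [ 0.4156 -0.2339  0.1674] shift cm [29.26 13.27  0.75]
jaw yaw -11.54 rz -17.14
tool z [-0.0022  0.002  -1.    ]
```

Request:
{"op": "apply_moves", "data": {"series": [[3.6,1.6,0,0,0,0,0.5],[7.2,3.2,0,0,0,0,0.5],[10.8,4.9,0,0,0,0,0.5],[14.5,6.6,0,0,0,0,0.5]]}}

```text
time: 25.75
position: [0.5098, -0.1044, 0.1667]
tool_rot: [0.775, 0.632, -0.001, -0.002]
ft_force: [1.5, -0.8, -0.3]
grip_width: 0.0599
```

Request:
{"op": "apply_moves", "data": {"series": [[3.6,1.6,0,0,0,-5,0.5],[7.2,3.2,0,0,0,-10,0.5],[10.8,4.9,0,0,0,-15,0.5],[13.7,6.2,0,0,0,-17.1,0.5],[14.6,6.6,0,0,0,-17.1,0.5]]}}

```text
time: 26.17
position: [0.6057, 0.0281, 0.1664]
tool_rot: [0.67, 0.742, 0.0, -0.001]
ft_force: [0.0, 0.4, -0.3]
grip_width: 0.0596
```

Request:
{"op": "apply_moves", "data": {"series": [[0,0,1.5,0,0,0,0.5],[0,0,3.5,0,0,0,0.5],[0,0,5,0,0,0,0.5],[0,0,5.7,0,0,0,0.5],[0,0,5.7,0,0,0,0.5]]}}

```text
time: 26.58
position: [0.6014, 0.0238, 0.1083]
tool_rot: [0.672, 0.74, -0.002, -0.003]
ft_force: [-0.0, 0.3, 0.1]
grip_width: 0.0597
```

Request:
{"op": "apply_moves", "data": {"series": [[0,0,0,0,0,0,0.5],[0,0,0,0,0,0,0.5],[0,0,0,0,0,0,0.5]]}}

```text
time: 26.83
position: [0.6046, 0.0236, 0.1124]
tool_rot: [0.672, 0.74, 0.0, 0.001]
ft_force: [0.8, 1.1, 0.1]
grip_width: 0.0598
```

```bash
python3 - <<'E'
from h import *
P,im,hsv=shot("wrist","w16"); delta([.6037,.0252,.0978],5.6); np.save("w16.npy",P,allow_pickle=True); g=cv2.cvtColor(im,cv2.COLOR_RGB2GRAY); t,r=tool()
print("rows205",g[205:250,300:345].mean(1).round().astype(int).tolist())
for u in (215,220,225,230): print(u,(r.inv().apply(cast(P,[[322,u]],.063)-t)*1000)[0,0].round(1))
E
```

```text
tcp [0.6046 0.0237 0.1125] shift cm [ 0.16 -0.08  1.47]
jaw yaw 5.54 rz -0.06
tool z [ 1.9e-03 -3.0e-04 -1.0e+00]
rows205 [207, 207, 208, 210, 207, 191, 173, 154, 118, 63, 55, 58, 60, 57, 58, 58, 58, 58, 58, 58, 58, 57, 58, 57, 57, 57, 58, 62, 68, 73, 83, 134, 169, 172, 171, 173, 175, 175, 174, 175, 178, 178, 176, 172, 174]
215 26.9
220 24.1
225 21.3
230 18.5
```

Request:
{"op": "apply_moves", "data": {"series": [[0.15,-0.08,0.3,0,0,0,0.5],[0.15,-0.08,0.6,0,0,0,0.5],[0.15,-0.08,0.9,0,0,0,0.5],[0.15,-0.08,1.2,0,0,0,0.5],[0.15,-0.08,1.4,0,0,0,0.5]]}}

```text
time: 27.3
position: [0.6028, 0.0255, 0.0971]
tool_rot: [0.672, 0.741, -0.0, -0.0]
ft_force: [-0.1, 0.2, -0.8]
grip_width: 0.0596
```

Request:
{"op": "apply_moves", "data": {"series": [[0,0,0.2,0,0,0,0.5],[0,0,0.4,0,0,0,0.5],[0,0,0.6,0,0,0,0.5],[0,0,0.8,0,0,0,0.5],[0,0,1.0,0,0,0,0.5]]}}

```text
time: 27.72
position: [0.6031, 0.0254, 0.0876]
tool_rot: [0.672, 0.741, -0.0, -0.0]
ft_force: [-1.7, 0.2, 6.0]
grip_width: 0.0601
```

Request:
{"op": "apply_moves", "data": {"series": [[0,0,0,0,0,0,0.5]]}}

```text
time: 27.8
position: [0.6031, 0.0254, 0.0877]
tool_rot: [0.672, 0.741, 0.0, 0.0]
ft_force: [-0.8, -0.0, 4.6]
grip_width: 0.0601
```

All four are on the pocket floors (same contact height each time). Releasing, then moving to view the treadle.

Request:
{"op": "apply_moves", "data": {"series": [[0,0,0,0,0,0,0.8],[0,0,0,0,0,0,0.8],[0,0,0,0,0,0,0.8],[0,0,0,0,0,0,0.9],[0,0,0,0,0,0,0.9]]}}

```text
time: 28.22
position: [0.603, 0.0254, 0.0875]
tool_rot: [0.672, 0.741, 0.0, 0.0]
ft_force: [-0.1, 0.4, -0.2]
grip_width: 0.0751
```

Request:
{"op": "apply_moves", "data": {"series": [[0,0,-1,0,0,0,0.9],[0,0,-4,0,0,0,1],[0,0,-8,0,0,0,1],[0,0,-12,0,0,0,1],[0,0,-16,0,0,0,1]]}}

```text
time: 28.63
position: [0.6026, 0.0255, 0.2497]
tool_rot: [0.672, 0.741, -0.0, -0.0]
ft_force: [0.5, 0.4, 0.1]
grip_width: 0.0862
```

Request:
{"op": "apply_moves", "data": {"series": [[4,0,0,0,0,0,1],[8,0,0,0,0,0,1],[12,-0.3,-1,0,0,0,1],[13.8,-0.3,-1,0,0,0,1]]}}

```text
time: 28.97
position: [0.5859, 0.1667, 0.2603]
tool_rot: [0.671, 0.741, 0.002, 0.0]
ft_force: [0.8, -0.1, -0.1]
grip_width: 0.0873
```

Request:
{"op": "apply_moves", "data": {"series": [[4,0,0,0,0,0,1],[8,0,0,0,0,0,1],[12,-0.3,-1,0,0,0,1],[13.8,-0.3,-1,0,0,0,1]]}}

```text
time: 29.3
position: [0.5693, 0.3045, 0.2699]
tool_rot: [0.671, 0.742, 0.002, -0.0]
ft_force: [0.6, -0.3, 0.8]
grip_width: 0.0869
```

Request:
{"op": "apply_moves", "data": {"series": [[0,0,0,0,0,0,1],[0,0,0,0,0,0,1],[0,0,0,0,0,0,0],[0,0,0,0,0,0,0],[0,0,0,0,0,0,0]]}}

```text
time: 29.72
position: [0.5706, 0.2979, 0.2675]
tool_rot: [0.673, 0.74, -0.0, -0.0]
ft_force: [0.6, -1.1, -0.6]
grip_width: 0.0741
```

```bash
python3 - <<'E'
from h import *
P,im,hsv=shot("wrist","w17"); np.save("w17.npy",P,allow_pickle=True); t,r=tool(); print(t)
T,im2,hs=shot("top","t17")
a=cv2.resize(im2[130:240,150:420],None,fx=2.37,fy=2.37,interpolation=2)[:,:640]
cv2.imwrite("pics/v17.png",np.vstack([im[:330],a])[:,:,::-1])
E
```

```text
[0.57063778 0.29805814 0.26746164]
```

View pics/v17.png

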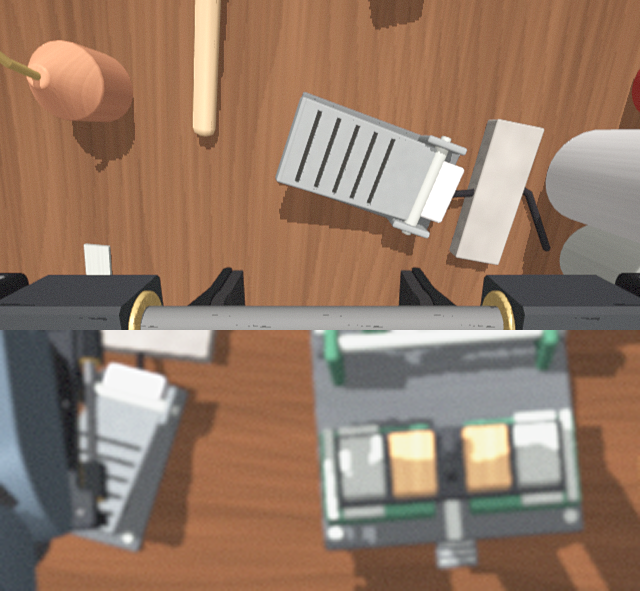

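Top view: silver lid, filler, handle, filler, silver lid, so all four pockets are filled. The treadle's free edge runs (304,94)–(278,181) and its hinge lies near (425,190).

```bash
python3 - <<'E'
from h import *
P=np.load("w17.npy",allow_pickle=True).item()
e=cast(P,[[304,94],[278,181]],.075); print(e.round(4),np.linalg.norm(e[0]-e[1]))
d=e[1]-e[0]; d/=np.linalg.norm(d); n=np.array([-d[1],d[0],0]); n*=np.sign(n[0])
p=e.mean(0)+n*.024; p[2]=.068+.019; print("normal yaw",np.degrees(np.arctan2(n[1],n[0])),"pad",p.round(4)); delta(p)
E
```

```text
[[0.5457 0.3971 0.075 ]
 [0.5282 0.3203 0.075 ]] 0.07879052219256183
normal yaw -12.87750083266271 pad [0.5604 0.3533 0.087 ]
tcp [0.5707 0.2983 0.2675] shift cm [ 5.58 -0.5  18.05]
tool z [-3.e-04 -2.e-04 -1.e+00]
```

Request:
{"op": "apply_moves", "data": {"series": [[3,-0.3,3,0,0,0,0],[5.6,-0.5,6,0,0,0,0],[5.6,-0.5,10,0,0,0,0],[5.6,-0.5,14,0,0,0,0],[5.6,-0.5,16,0,0,0,0]]}}

```text
time: 30.23
position: [0.5572, 0.3535, 0.1026]
tool_rot: [0.672, 0.741, -0.003, -0.002]
ft_force: [-0.0, 0.2, -0.8]
grip_width: 0.0336
```

Request:
{"op": "apply_moves", "data": {"series": [[0,0,0,0,0,0,0],[0,0,0.5,0,0,0,0],[0,0,1,0,0,0,0],[0,0,1.5,0,0,0,0],[0,0,2,0,0,0,0]]}}

```text
time: 30.65
position: [0.5613, 0.3551, 0.0892]
tool_rot: [0.672, 0.74, 0.002, 0.001]
ft_force: [0.2, 0.2, 0.2]
grip_width: 0.003
```

Request:
{"op": "apply_moves", "data": {"series": [[0,0,0.6,0,0,0,0],[0,0,1.2,0,0,0,0],[0,0,1.8,0,0,0,0],[0,0,2.2,0,0,0,0],[0,0,2.4,0,0,0,0]]}}

```text
time: 31.07
position: [0.5583, 0.3558, 0.0653]
tool_rot: [0.672, 0.74, -0.0, -0.001]
ft_force: [-5.9, 1.8, 9.8]
grip_width: 0.0004
```

Request:
{"op": "apply_moves", "data": {"series": [[0,0,0.2,0,0,0,0],[0,0,0.4,0,0,0,0],[0,0,0.6,0,0,0,0],[0,0,0.8,0,0,0,0],[0,0,0.8,0,0,0,0]]}}

```text
time: 31.48
position: [0.5578, 0.3559, 0.0575]
tool_rot: [0.672, 0.74, -0.001, -0.002]
ft_force: [-6.2, 2.6, 9.1]
grip_width: 0.0007
```

Request:
{"op": "apply_moves", "data": {"series": [[0,0,0.1,0,0,0,0],[0,0,0.2,0,0,0,0],[0,0,0.3,0,0,0,0],[0,0,0.4,0,0,0,0],[0,0,0.4,0,0,0,0]]}}

```text
time: 31.9
position: [0.5579, 0.356, 0.0563]
tool_rot: [0.672, 0.741, -0.0, -0.002]
ft_force: [-9.5, 0.6, 21.5]
grip_width: 0.0006
```

```bash
python3 - <<'E'
from h import *
S,im,hs=shot("side","s18"); cv2.imwrite("pics/s18c.png",cv2.resize(im[120:330,180:480,::-1],None,fx=2.5,fy=2.5,interpolation=2))
o=robot.get_obs(); print(o["position"],o["ft_force"])
E
```

```text
[0.55788386 0.35598348 0.056321  ] [-9.92536258 -0.20682797 21.18295697]
```

View pics/s18c.png

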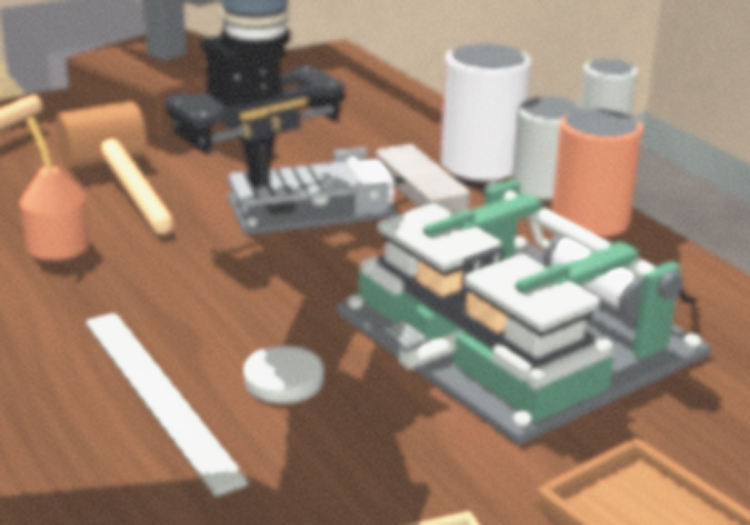

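The side view shows both platen arms flat on the lids and the treadle on its stop (force stepped from 9 to 21 N). Letting up and going to pocket 2 to recover the filler.

Request:
{"op": "apply_moves", "data": {"series": [[0,0,0,0,0,0,0],[0,0,-1.5,0,0,0,0],[0,0,-3,0,0,0,0],[0,0,-4.5,0,0,0,0],[0,0,-6,0,0,0,0]]}}

```text
time: 32.37
position: [0.5607, 0.355, 0.1136]
tool_rot: [0.672, 0.741, 0.001, 0.001]
ft_force: [1.1, 0.2, -0.7]
grip_width: 0.0011
```

Request:
{"op": "apply_moves", "data": {"series": [[0,0,-3,0,0,0,0],[0,0,-6,0,0,0,0.5],[0,0,-9,0,0,0,1],[0,0,-9,0,0,0,1]]}}

```text
time: 32.7
position: [0.564, 0.3567, 0.2098]
tool_rot: [0.672, 0.741, 0.007, 0.003]
ft_force: [1.4, 0.3, 1.3]
grip_width: 0.013
```

Request:
{"op": "apply_moves", "data": {"series": [[-4,0,0,0,0,0,1],[-8,0.3,0,0,0,0,1],[-12,0.5,0,0,0,0,1],[-15,0.5,0,0,0,0,1],[-16.6,0.5,0,0,0,0,1]]}}

```text
time: 33.12
position: [0.5816, 0.1864, 0.2022]
tool_rot: [0.673, 0.74, 0.0, 0.001]
ft_force: [-0.4, 0.2, -0.7]
grip_width: 0.0462
```

Request:
{"op": "apply_moves", "data": {"series": [[-4,0,0,0,0,0,1],[-8,0.3,0,0,0,0,1],[-12,0.5,0,0,0,0,1],[-15,0.5,0,0,0,0,1],[-16.6,0.5,0,0,0,0,1]]}}

```text
time: 33.53
position: [0.6029, 0.0213, 0.2022]
tool_rot: [0.673, 0.74, 0.0, 0.001]
ft_force: [-0.9, 0.4, -0.9]
grip_width: 0.0793
```

Request:
{"op": "apply_moves", "data": {"series": [[0,0,0,0,0,0,1],[0,0,0,0,0,0,1],[0,0,0,0,0,0,1]]}}

```text
time: 33.78
position: [0.6018, 0.0261, 0.2018]
tool_rot: [0.672, 0.741, 0.0, -0.0]
ft_force: [0.1, 0.5, 0.6]
grip_width: 0.0862
```

```bash
python3 - <<'E'
from h import *
delta([.603,.0254,.088],5.6); P,im,hs=shot("wrist","w19"); shot("side","s19")
m=(hs[...,0]>8)&(hs[...,0]<25)&(hs[...,1]>50)&(hs[...,2]>190); t,r=tool()
for q in rects(P,cv2.morphologyEx(m.astype(np.uint8),cv2.MORPH_OPEN,np.ones((5,5))),.081,500,20000): print(q)
E
```

```text
tcp [0.6018 0.0261 0.2018] shift cm [-0.09  0.11 11.38]
jaw yaw 5.57 rz -0.03
tool z [ 2.e-04  6.e-04 -1.e+00]
(0.6026, 0.0266, 59, 43, 5.6, array([323., 228.]))
```

Request:
{"op": "apply_moves", "data": {"series": [[0,0.1,4,0,0,0,1],[0,0.1,7,0,0,0,1],[0,0.1,9.4,0,0,0,1],[0,0.1,10.7,0,0,0,1],[0,0.1,11.3,0,0,0,1]]}}

```text
time: 34.3
position: [0.6013, 0.0272, 0.086]
tool_rot: [0.671, 0.741, -0.001, -0.002]
ft_force: [-0.3, -1.2, 0.2]
grip_width: 0.0871
```

Request:
{"op": "apply_moves", "data": {"series": [[0,0,0,0,0,0,1],[0,0,0,0,0,0,1],[0,0,0,0,0,0,0.5],[0,0,0,0,0,0,0.5],[0,0,0,0,0,0,0.5]]}}

```text
time: 34.72
position: [0.6038, 0.0254, 0.0898]
tool_rot: [0.672, 0.741, 0.001, 0.001]
ft_force: [0.1, -0.4, 0.0]
grip_width: 0.0745
```

Request:
{"op": "apply_moves", "data": {"series": [[0,0,0,0,0,0,0.5],[0,0,0,0,0,0,0.5],[0,0,0,0,0,0,0.5],[0,0,-0.5,0,0,0,0.5],[0,0,-1,0,0,0,0.5]]}}

```text
time: 35.13
position: [0.6027, 0.0254, 0.0986]
tool_rot: [0.672, 0.741, -0.0, -0.0]
ft_force: [0.7, -0.1, -1.1]
grip_width: 0.0599
```

Request:
{"op": "apply_moves", "data": {"series": [[0,0,-3,0,0,0,0.5],[0,0,-5,0,0,0,0.5],[0,0,-6.5,0,0,0,0.5],[0,0,-7,0,0,0,0.5],[0,0,-7,0,0,0,0.5]]}}

```text
time: 35.55
position: [0.604, 0.0253, 0.1704]
tool_rot: [0.672, 0.741, 0.001, 0.002]
ft_force: [0.4, 0.2, -1.2]
grip_width: 0.0598
```

```bash
python3 - <<'E'
from h import *
P,im,hsv=shot("wrist","w20"); t,r=tool(); g=cv2.cvtColor(im,cv2.COLOR_RGB2GRAY)
print("rows225",g[225:260,300:345].mean(1).round().astype(int).tolist())
for u in (236,239,242): print(u,(r.inv().apply(cast(P,[[322,u]],t[2]-.03)-t)*1000)[0,0].round(1))
delta([.4166,-.2345,.167],-11.5)
E
```

```text
rows225 [87, 88, 88, 87, 87, 87, 87, 86, 85, 85, 112, 155, 173, 173, 175, 176, 177, 176, 176, 178, 179, 177, 174, 173, 187, 207, 216, 214, 212, 212, 213, 215, 216, 218, 219]
236 20.2
239 18.6
242 17.1
tcp [0.6031 0.0254 0.169 ] shift cm [-24.06 -21.08   0.19]
jaw yaw 5.56 rz 17.06
tool z [ 1.e-03 -2.e-04 -1.e+00]
```

Request:
{"op": "apply_moves", "data": {"series": [[-3,-2.6,0,0,0,0,0.5],[-6,-5.2,0,0,0,0,0.5],[-9,-7.9,0,0,0,0,0.5],[-12,-10.5,0,0,0,0,0.5],[-12,-10.5,0,0,0,0,0.5]]}}

```text
time: 36.02
position: [0.5052, -0.108, 0.1669]
tool_rot: [0.674, 0.739, -0.002, -0.003]
ft_force: [-0.3, 0.5, -0.2]
grip_width: 0.0598
```

Request:
{"op": "apply_moves", "data": {"series": [[-3,-2.6,0,0,0,5,0.5],[-6,-5.2,0,0,0,10,0.5],[-9,-7.9,0,0,0,15,0.5],[-12,-10.5,0,0,0,17.1,0.5],[-12,-10.5,0,0,0,17.1,0.5]]}}

```text
time: 36.43
position: [0.4143, -0.2386, 0.1676]
tool_rot: [0.777, 0.63, -0.001, -0.0]
ft_force: [1.0, -0.3, -0.0]
grip_width: 0.0599
```

Request:
{"op": "apply_moves", "data": {"series": [[0,0,3,0,0,0,0.5],[0,0,6,0,0,0,0.5],[0,0,8,0,0,0,0.5],[0,0,9,0,0,0,0.5],[0,0,9,0,0,0,0.5]]}}

```text
time: 36.85
position: [0.4159, -0.2319, 0.0755]
tool_rot: [0.775, 0.632, -0.0, -0.004]
ft_force: [-0.4, -0.5, -1.4]
grip_width: 0.0599
```

Request:
{"op": "apply_moves", "data": {"series": [[0,0,0,0,0,0,0.5],[0,0,0,0,0,0,0.5],[0,0,0,0,0,0,0.5]]}}

```text
time: 37.1
position: [0.4179, -0.2339, 0.0792]
tool_rot: [0.774, 0.633, 0.0, 0.001]
ft_force: [0.0, -0.7, 0.9]
grip_width: 0.06
```

```bash
python3 - <<'E'
from h import *
delta([.4169,-.235,.0365],-11.5)
E
```

```text
tcp [ 0.4179 -0.2339  0.0792] shift cm [-0.12 -0.08  4.27]
jaw yaw -11.51 rz -0.01
tool z [ 0.0011 -0.001  -1.    ]
```

Lower into the bay and release.

Request:
{"op": "apply_moves", "data": {"series": [[-0.1,-0.08,1,0,0,0,0.5],[-0.1,-0.08,2,0,0,0,0.5],[-0.1,-0.08,3,0,0,0,0.5],[-0.1,-0.08,3.7,0,0,0,0.5],[-0.1,-0.08,4.1,0,0,0,0.5]]}}

```text
time: 37.52
position: [0.416, -0.2343, 0.0366]
tool_rot: [0.775, 0.632, -0.0, -0.001]
ft_force: [0.8, 0.6, -1.1]
grip_width: 0.0597
```

Request:
{"op": "apply_moves", "data": {"series": [[0,0,0.1,0,0,0,0.5],[0,0,0.25,0,0,0,0.5],[0,0,0.4,0,0,0,0.5],[0,0,0.5,0,0,0,0.5]]}}

```text
time: 37.85
position: [0.4161, -0.2345, 0.0344]
tool_rot: [0.774, 0.633, -0.0, 0.0]
ft_force: [-2.7, 1.1, 23.5]
grip_width: 0.0599
```

Request:
{"op": "apply_moves", "data": {"series": [[0,0,0,0,0,0,0.8],[0,0,0,0,0,0,0.8],[0,0,0,0,0,0,0.8],[0,0,0,0,0,0,0.9],[0,0,0,0,0,0,0.9]]}}

```text
time: 38.27
position: [0.4164, -0.2346, 0.0324]
tool_rot: [0.775, 0.632, -0.0, -0.0]
ft_force: [-0.3, 0.1, -0.3]
grip_width: 0.0748
```

Request:
{"op": "apply_moves", "data": {"series": [[0,0,-1,0,0,0,1],[0,0,-4,0,0,0,1],[0,0,-8,0,0,0,1],[0,0,-12,0,0,0,1],[0,0,-15,0,0,0,1]]}}

```text
time: 38.68
position: [0.4165, -0.2347, 0.1857]
tool_rot: [0.775, 0.633, 0.0, 0.001]
ft_force: [1.2, 0.0, -0.8]
grip_width: 0.0866
```

Request:
{"op": "apply_moves", "data": {"series": [[0,0,0,0,0,0,1],[0,0,0,0,0,0,1]]}}

```text
time: 38.85
position: [0.4171, -0.2353, 0.1848]
tool_rot: [0.775, 0.633, 0.0, 0.003]
ft_force: [0.6, 0.5, -1.0]
grip_width: 0.0871
```

```bash
python3 - <<'E'
from h import *
delta([.6113,-.0465,.2],5.6)
P,im,hs=shot("wrist","w21"); g=cv2.cvtColor(im,cv2.COLOR_RGB2GRAY); t,r=tool()
print(g[180:270,300:345].mean(1).round().astype(int).tolist())
E
```

```text
tcp [ 0.4171 -0.2353  0.1848] shift cm [22.37 15.26 -1.51]
jaw yaw -11.53 rz -17.13
tool z [ 0.0039 -0.0036 -1.    ]
[222, 226, 226, 224, 204, 167, 165, 174, 185, 188, 184, 198, 222, 226, 226, 228, 229, 231, 231, 230, 229, 230, 230, 230, 230, 229, 228, 227, 227, 228, 228, 227, 227, 229, 230, 230, 231, 232, 234, 235, 236, 237, 237, 236, 234, 231, 229, 228, 227, 227, 227, 226, 224, 223, 225, 227, 229, 232, 227, 189, 152, 161, 163, 164, 165, 167, 166, 165, 171, 193, 220, 229, 228, 228, 228, 228, 228, 228, 228, 228, 228, 228, 228, 228, 228, 228, 228, 228, 227, 227]
```

Request:
{"op": "apply_moves", "data": {"series": [[3,2,0,0,0,0,1],[6,4,0,0,0,0,1],[9,6,-0.8,0,0,0,1],[11.2,7.6,-0.8,0,0,0,1]]}}

```text
time: 39.23
position: [0.5137, -0.138, 0.1894]
tool_rot: [0.775, 0.632, -0.0, -0.001]
ft_force: [0.9, 0.1, -0.4]
grip_width: 0.0874
```

Request:
{"op": "apply_moves", "data": {"series": [[3,2,0,0,0,-5,1],[6,4,0,0,0,-10,1],[9,6,-0.7,0,0,-15,1],[11.2,7.6,-0.7,0,0,-17.1,1],[11.2,7.6,-0.7,0,0,-17.1,1]]}}

```text
time: 39.65
position: [0.6128, -0.0417, 0.1956]
tool_rot: [0.67, 0.742, 0.001, -0.0]
ft_force: [1.1, -0.0, -0.2]
grip_width: 0.0871
```

Request:
{"op": "apply_moves", "data": {"series": [[0,0,0,0,0,0,1],[0,0,0,0,0,0,1],[0,0,0,0,0,0,1]]}}

```text
time: 39.9
position: [0.6083, -0.0461, 0.1961]
tool_rot: [0.672, 0.74, -0.001, -0.002]
ft_force: [-1.3, -0.3, 0.1]
grip_width: 0.0871
```

```bash
python3 - <<'E'
from h import *
delta([.6113,-.0465,.088],5.6); P,im,hs=shot("wrist","w22")
m=(hs[...,0]>8)&(hs[...,0]<25)&(hs[...,1]>50)&(hs[...,2]>190)
for q in rects(P,cv2.morphologyEx(m.astype(np.uint8),cv2.MORPH_OPEN,np.ones((5,5))),.081,500,20000): print(q)
E
```

```text
tcp [ 0.6083 -0.0461  0.1961] shift cm [-0.08  0.33 10.81]
jaw yaw 5.49 rz -0.11
tool z [-3.8e-03  7.0e-04 -1.0e+00]
(0.6108, -0.0454, 59, 44, 5.6, array([326., 231.]))
```

Request:
{"op": "apply_moves", "data": {"series": [[0,0.1,4,0,0,0,1],[0,0.1,7,0,0,0,1],[0,0.1,9.2,0,0,0,1],[0,0.1,10.3,0,0,0,1],[0,0.1,10.8,0,0,0,1]]}}

```text
time: 40.37
position: [0.6093, -0.046, 0.0876]
tool_rot: [0.673, 0.74, -0.001, -0.002]
ft_force: [0.5, 0.0, 0.7]
grip_width: 0.0874
```

Request:
{"op": "apply_moves", "data": {"series": [[0,0,0,0,0,0,1],[0,0,0,0,0,0,1],[0,0,0,0,0,0,0.5],[0,0,0,0,0,0,0.5],[0,0,0,0,0,0,0.5]]}}

```text
time: 40.78
position: [0.6118, -0.0456, 0.0908]
tool_rot: [0.672, 0.741, 0.001, 0.001]
ft_force: [0.4, 0.3, 0.0]
grip_width: 0.0744
```

Request:
{"op": "apply_moves", "data": {"series": [[0,0,0,0,0,0,0.5],[0,0,0,0,0,0,0.5],[0,0,0,0,0,0,0.5],[0,0,-0.5,0,0,0,0.5],[0,0,-1,0,0,0,0.5]]}}

```text
time: 41.2
position: [0.6107, -0.0453, 0.0995]
tool_rot: [0.672, 0.741, -0.0, -0.0]
ft_force: [0.3, 0.0, -0.6]
grip_width: 0.0599
```

Request:
{"op": "apply_moves", "data": {"series": [[0,0,-3,0,0,0,0.5],[0,0,-5,0,0,0,0.5],[0,0,-6.5,0,0,0,0.5],[0,0,-7,0,0,0,0.5],[0,0,-7,0,0,0,0.5]]}}

```text
time: 41.62
position: [0.612, -0.0456, 0.1714]
tool_rot: [0.672, 0.741, 0.001, 0.002]
ft_force: [-0.7, 0.3, -0.0]
grip_width: 0.0595
```

```bash
python3 - <<'E'
from h import *
P,im,hsv=shot("wrist","w23"); t,r=tool(); g=cv2.cvtColor(im,cv2.COLOR_RGB2GRAY)
print("rows225",g[225:260,300:345].mean(1).round().astype(int).tolist())
for u in (236,239,242): print(u,(r.inv().apply(cast(P,[[322,u]],t[2]-.03)-t)*1000)[0,0].round(1))
delta([.4054,-.287,.167],-11.5)
E
```

```text
rows225 [56, 56, 56, 56, 56, 56, 55, 56, 55, 56, 55, 53, 55, 94, 149, 171, 169, 171, 172, 173, 172, 172, 174, 176, 175, 172, 167, 175, 195, 209, 211, 209, 208, 209, 210]
236 20.1
239 18.5
242 17.0
tcp [ 0.6111 -0.0455  0.17  ] shift cm [-22.04 -22.82   0.29]
jaw yaw 5.57 rz 17.07
tool z [ 1.e-03 -3.e-04 -1.e+00]
```

Request:
{"op": "apply_moves", "data": {"series": [[-2.8,-2.9,0,0,0,0,0.5],[-5.6,-5.8,0,0,0,0,0.5],[-8.4,-8.7,0,0,0,0,0.5],[-11,-11.4,0,0,0,0,0.5],[-11,-11.4,0,0,0,0,0.5]]}}

```text
time: 42.08
position: [0.5032, -0.1693, 0.1679]
tool_rot: [0.674, 0.739, -0.002, -0.003]
ft_force: [0.7, 1.0, -0.3]
grip_width: 0.0595
```

Request:
{"op": "apply_moves", "data": {"series": [[-2.8,-2.9,0,0,0,5,0.5],[-5.6,-5.8,0,0,0,10,0.5],[-8.4,-8.7,0,0,0,15,0.5],[-11,-11.4,0,0,0,17.1,0.5],[-11,-11.4,0,0,0,17.1,0.5]]}}

```text
time: 42.5
position: [0.4021, -0.2907, 0.1685]
tool_rot: [0.777, 0.63, -0.001, -0.0]
ft_force: [0.4, -0.2, -0.2]
grip_width: 0.0598
```

Request:
{"op": "apply_moves", "data": {"series": [[0,0,3,0,0,0,0.5],[0,0,6,0,0,0,0.5],[0,0,8,0,0,0,0.5],[0,0,9,0,0,0,0.5],[0,0,9,0,0,0,0.5]]}}

```text
time: 42.92
position: [0.4044, -0.2847, 0.0769]
tool_rot: [0.775, 0.633, -0.0, -0.003]
ft_force: [-0.5, 0.2, -0.4]
grip_width: 0.0599
```

Request:
{"op": "apply_moves", "data": {"series": [[0,0,0,0,0,0,0.5],[0,0,0,0,0,0,0.5],[0,0,0,0,0,0,0.5]]}}

```text
time: 43.17
position: [0.4063, -0.287, 0.0806]
tool_rot: [0.774, 0.633, 0.0, 0.001]
ft_force: [0.7, -0.7, -0.6]
grip_width: 0.0597
```

```bash
python3 - <<'E'
from h import *
delta([.4056,-.2865,.0365],-11.5)
E
```

```text
tcp [ 0.4063 -0.287   0.0806] shift cm [ 0.04 -0.08  4.41]
jaw yaw -11.51 rz -0.01
tool z [ 0.0017 -0.0019 -1.    ]
```

Request:
{"op": "apply_moves", "data": {"series": [[0,-0.05,1,0,0,0,0.5],[0,-0.05,2,0,0,0,0.5],[0,-0.05,3,0,0,0,0.5],[0,-0.05,3.8,0,0,0,0.5],[0,-0.05,4.2,0,0,0,0.5]]}}

```text
time: 43.58
position: [0.4043, -0.2858, 0.036]
tool_rot: [0.775, 0.632, -0.0, -0.001]
ft_force: [-0.7, 0.3, 4.1]
grip_width: 0.0596
```

Request:
{"op": "apply_moves", "data": {"series": [[0,0,0.1,0,0,0,0.5],[0,0,0.2,0,0,0,0.5],[0,0,0.25,0,0,0,0.5],[0,0,0.25,0,0,0,0.5]]}}

```text
time: 43.92
position: [0.4043, -0.2858, 0.0356]
tool_rot: [0.775, 0.633, -0.0, -0.001]
ft_force: [-2.0, 2.1, 10.6]
grip_width: 0.0597
```

Request:
{"op": "apply_moves", "data": {"series": [[0,0,0,0,0,0,0.8],[0,0,0,0,0,0,0.8],[0,0,0,0,0,0,0.8],[0,0,0,0,0,0,0.9],[0,0,0,0,0,0,0.9]]}}

```text
time: 44.33
position: [0.4049, -0.2864, 0.0348]
tool_rot: [0.775, 0.632, -0.0, -0.0]
ft_force: [-1.1, 0.2, -0.4]
grip_width: 0.0752
```

Request:
{"op": "apply_moves", "data": {"series": [[0,0,-1,0,0,0,1],[0,0,-4,0,0,0,1],[0,0,-8,0,0,0,1],[0,0,-12,0,0,0,1],[0,0,-14,0,0,0,1]]}}

```text
time: 44.75
position: [0.4061, -0.2875, 0.1795]
tool_rot: [0.775, 0.633, 0.0, 0.003]
ft_force: [0.8, -1.0, 0.1]
grip_width: 0.0868
```

Request:
{"op": "apply_moves", "data": {"series": [[0,0,0,0,0,0,1],[0,0,0,0,0,0,1]]}}

```text
time: 44.92
position: [0.4054, -0.2869, 0.1769]
tool_rot: [0.775, 0.633, 0.0, 0.002]
ft_force: [0.3, 0.5, 0.3]
grip_width: 0.0867
```

```bash
python3 - <<'E'
from h import *
delta([.515,-.0199,.18],95.6)
P,im,hs=shot("wrist","w24"); g=cv2.cvtColor(im,cv2.COLOR_RGB2GRAY); t,r=tool()
q=g[115:270,300:345].mean(1); print(q.round().astype(int).tolist())
f=lambda u:(r.inv().apply(cast(P,[[322,u]],.028)-t)*1000)[0,0].round(1)
print(f(150),f(200),f(250))
E
```

```text
tcp [ 0.4054 -0.2869  0.1769] shift cm [28.35  5.4  -0.37]
jaw yaw -11.53 rz 72.87
tool z [ 0.0026 -0.003  -1.    ]
[225, 243, 242, 242, 237, 210, 185, 184, 184, 200, 229, 240, 239, 240, 242, 244, 244, 244, 242, 242, 243, 243, 244, 243, 242, 242, 241, 241, 241, 241, 241, 241, 241, 241, 242, 243, 244, 244, 245, 246, 248, 249, 250, 250, 250, 249, 248, 245, 243, 241, 241, 240, 240, 240, 239, 238, 237, 237, 239, 241, 243, 246, 241, 214, 181, 181, 165, 163, 182, 182, 181, 182, 184, 186, 185, 176, 184, 206, 207, 204, 223, 239, 239, 239, 241, 243, 244, 243, 242, 242, 243, 243, 243, 243, 242, 241, 240, 240, 241, 241, 240, 240, 241, 242, 243, 244, 245, 246, 248, 249, 250, 250, 249, 248, 246, 243, 241, 241, 240, 240, 239, 238, 237, 237, 239, 241, 243, 246, 238, 196, 166, 182, 172, 128, 84, 84, 85, 86, 85, 88, 97, 114, 125, 127, 126, 126, 126, 126, 126, 126, 125, 126, 125, 125, 125]
55.4 15.9 -26.6
```

Both fillers are back; the edge profile matches the starting picture. Now to the latch tab.

Request:
{"op": "apply_moves", "data": {"series": [[3.5,0.7,0,0,0,0,0.5],[7,1.3,0,0,0,0,0],[10.5,2,0,0,0,0,0],[14,2.7,0,0,0,0,0],[14,2.7,0,0,0,0,0]]}}

```text
time: 45.38
position: [0.4587, -0.1486, 0.1732]
tool_rot: [0.773, 0.634, -0.0, -0.003]
ft_force: [-0.4, -0.1, -0.2]
grip_width: 0.0612
```

Request:
{"op": "apply_moves", "data": {"series": [[3.5,0.7,0,0,0,-7,0],[7,1.3,0,0,0,-14,0],[10.5,2,0,0,0,-21,0],[13.5,2.7,0,0,0,-28,0],[14.3,2.7,0,0,0,-35,0]]}}

```text
time: 45.8
position: [0.515, -0.0167, 0.1734]
tool_rot: [0.545, 0.839, 0.0, -0.001]
ft_force: [-0.3, 0.2, -0.4]
grip_width: 0.0282
```

Request:
{"op": "apply_moves", "data": {"series": [[0,0,0,0,0,-7,0],[0,0,0,0,0,-14,0],[0,0,0,0,0,-21,0],[0,0,0,0,0,-28,0],[0,0,0,0,0,-35,0]]}}

```text
time: 46.22
position: [0.5132, -0.0201, 0.1732]
tool_rot: [0.269, 0.963, -0.0, -0.002]
ft_force: [-0.4, 0.2, -1.1]
grip_width: 0.0018
```

Request:
{"op": "apply_moves", "data": {"series": [[0,0,1,0,0,-7,0],[0,0,2,0,0,-14,0],[0,0,3,0,0,-21,0],[0,0,4,0,0,-28,0],[0,0,5,0,0,-35,0]]}}

```text
time: 46.63
position: [0.5131, -0.0202, 0.1229]
tool_rot: [-0.033, 0.999, 0.0, -0.002]
ft_force: [1.2, -0.5, 0.4]
grip_width: 0.0005
```

Request:
{"op": "apply_moves", "data": {"series": [[0,0,0,0,0,-2.1,0],[0,0,0,0,0,-2.1,0],[0,0,0,0,0,-2.1,0]]}}

```text
time: 46.88
position: [0.5135, -0.0201, 0.1237]
tool_rot: [-0.048, 0.999, 0.0, -0.001]
ft_force: [0.1, 0.1, -0.8]
grip_width: 0.0006
```

```bash
python3 - <<'E'
from h import *
delta([.515,-.0199,.073],95.6)
P,im,hs=shot("wrist","w25"); np.save("w25.npy",P,allow_pickle=True)
print("tab pred px",proj(P,[[.5177,-.0199,.052]]), "w", robot.get_obs()["grip_width"])
E
```

```text
tcp [ 0.5135 -0.0201  0.1237] shift cm [-0.16  0.01  5.07]
jaw yaw 95.47 rz -0.13
tool z [-3.e-03  7.e-04 -1.e+00]
tab pred px [[324.44617294 259.71181976]] w 0.0004950601845748009
```

Request:
{"op": "apply_moves", "data": {"series": [[-0.1,0,1.5,0,0,0,0],[-0.1,0,3,0,0,0,0],[-0.1,0,4,0,0,0,0],[-0.1,0,4.7,0,0,0,0],[-0.1,0,5,0,0,0,0]]}}

```text
time: 47.35
position: [0.5149, -0.0198, 0.0741]
tool_rot: [-0.048, 0.999, 0.0, -0.001]
ft_force: [-0.7, -0.3, -0.7]
grip_width: 0.0005
```

Request:
{"op": "apply_moves", "data": {"series": [[0,0,0.5,0,0,0,0],[0,0,1,0,0,0,0],[0,0,1.5,0,0,0,0],[0,0,2,0,0,0,0],[0,0,2.4,0,0,0,0]]}}

```text
time: 47.77
position: [0.5127, -0.0196, 0.051]
tool_rot: [-0.049, 0.999, 0.0, -0.003]
ft_force: [-5.1, -2.1, 4.7]
grip_width: 0.0004
```

Request:
{"op": "apply_moves", "data": {"series": [[0,0,0.3,0,0,0,0],[0,0,0.6,0,0,0,0],[0,0,0.8,0,0,0,0],[0,0,1.0,0,0,0,0],[0,0,1.0,0,0,0,0]]}}

```text
time: 48.18
position: [0.512, -0.0197, 0.0419]
tool_rot: [-0.049, 0.999, 0.0, -0.003]
ft_force: [-7.3, -2.7, 15.5]
grip_width: 0.0007
```

Request:
{"op": "apply_moves", "data": {"series": [[0,0,0.1,0,0,0,0],[0,0,0.2,0,0,0,0],[0,0,0.2,0,0,0,0]]}}

```text
time: 48.43
position: [0.5121, -0.0197, 0.0413]
tool_rot: [-0.049, 0.999, 0.0, -0.003]
ft_force: [-9.7, -2.6, 23.7]
grip_width: 0.0004
```

Request:
{"op": "apply_moves", "data": {"series": [[0,0,-1.5,0,0,0,0],[0,0,-3,0,0,0,0],[0,0,-5,0,0,0,0],[0,0,-8,0,0,0,0],[0,0,-12,0,0,0,0]]}}

```text
time: 48.85
position: [0.5142, -0.0195, 0.1587]
tool_rot: [-0.048, 0.999, 0.001, -0.002]
ft_force: [0.2, -0.3, -0.8]
grip_width: 0.0005
```

Request:
{"op": "apply_moves", "data": {"series": [[0,0,-4,0,0,0,0.4],[0,0,-5,0,0,0,0.4],[-3,0,-5,0,0,0,0.4],[-6,0,-5,0,0,0,0.4],[-9.3,0,-5,0,0,0,0.4]]}}

```text
time: 49.27
position: [0.6086, -0.0106, 0.2099]
tool_rot: [-0.048, 0.999, -0.0, 0.001]
ft_force: [0.9, -1.2, 0.1]
grip_width: 0.026
```

Request:
{"op": "apply_moves", "data": {"series": [[0,0,0,0,0,0,0.4],[0,0,0,0,0,0,0.4],[0,0,0,0,0,0,0.4],[0,0,0,0,0,0,0.4]]}}

```text
time: 49.6
position: [0.6064, -0.0106, 0.2084]
tool_rot: [-0.048, 0.999, 0.0, -0.001]
ft_force: [0.7, -0.4, -0.7]
grip_width: 0.0346
```

```bash
python3 - <<'E'
from h import *
delta([.6073,-.0111,.105],95.6); print(robot.get_obs()["grip_width"])
P,im,hs=shot("wrist","w26"); np.save("w26.npy",P,allow_pickle=True); g=cv2.cvtColor(im,cv2.COLOR_RGB2GRAY)
for z in (.107,.121): print(z,proj(P,[[.6073-.022,-.0111-.002,z],[.6073,-.0111,z],[.6073+.022,-.0111+.002,z]]).round(1).tolist())
print("lids tops pred",proj(P,[[.5988,.0755,.095],[.6158,-.0977,.095]]).round(0).tolist())
wh=(hs[...,1]<40)&(hs[...,2]>165); wh[270:]=0
for z in (.081,.095): print(z,rects(P,wh,z,400,20000))
print("cols280",g[170:190,280:370].mean(0).round().astype(int).tolist())
E
```

```text
tcp [ 0.6064 -0.0106  0.2084] shift cm [-0.1  -0.06 10.34]
jaw yaw 95.56 rz -0.04
tool z [-2.4e-03  4.0e-04 -1.0e+00]
0.034645198371504746
0.107 [[323.7, 209.6], [323.5, 240.7], [323.3, 270.4]]
0.121 [[323.9, 214.1], [323.6, 246.8], [323.4, 277.9]]
lids tops pred [[443.0, 236.0], [204.0, 236.0]]
0.081 [(0.608, -0.1012, 78, 51, 6.0, array([199., 221.])), (0.5721, -0.0967, 40, 8, -83.3, array([215., 174.])), (0.5551, 0.067, 38, 8, -84.5, array([436., 172.])), (0.5895, 0.0803, 80, 46, 5.9, array([451., 215.])), (0.555, -0.0766, 92, 20, -84.5, array([238., 150.])), (0.5336, 0.0265, 124, 61, -83.4, array([369., 140.])), (0.4602, 0.0251, 57, 27, -84.4, array([400.,  16.]))]
0.095 [(0.6042, -0.097, 74, 48, 6.0, array([199., 221.])), (0.5701, -0.0927, 38, 8, -83.3, array([215., 174.])), (0.554, 0.0625, 36, 8, -84.5, array([436., 172.])), (0.5867, 0.0751, 76, 43, 5.9, array([451., 215.])), (0.554, -0.0737, 87, 19, -84.5, array([238., 150.])), (0.5337, 0.0241, 117, 58, -83.4, array([369., 140.])), (0.464, 0.0228, 54, 25, -84.4, array([400.,  16.]))]
cols280 [149, 148, 141, 143, 142, 143, 143, 144, 144, 144, 145, 144, 145, 147, 147, 148, 147, 146, 147, 146, 146, 139, 109, 96, 108, 109, 114, 116, 116, 115, 115, 115, 116, 114, 117, 146, 174, 175, 175, 174, 173, 171, 172, 174, 174, 175, 173, 173, 175, 176, 173, 147, 115, 115, 115, 117, 117, 116, 117, 116, 116, 118, 119, 106, 100, 111, 136, 149, 149, 150, 149, 150, 151, 144, 143, 144, 146, 145, 145, 146, 146, 146, 145, 146, 145, 147, 150, 150, 150, 150]
```

The lid spacing only fits if they are now near z≈0.094, so the carrier has sprung up. Checking the handle's column position.

```bash
python3 - <<'E'
from h import *
g=cv2.imread("pics/w26.png",0)
print("cols295",g[228:250,295:355].mean(0).round().astype(int).tolist())
print("rows200",g[200:272,318:330].mean(1).round().astype(int).tolist())
E
```

```text
cols295 [88, 89, 89, 88, 90, 88, 89, 89, 88, 89, 89, 90, 89, 89, 88, 90, 88, 89, 89, 87, 96, 117, 82, 98, 118, 126, 128, 128, 130, 131, 133, 134, 135, 137, 137, 132, 125, 143, 133, 130, 131, 131, 131, 131, 131, 131, 130, 131, 131, 131, 130, 131, 131, 132, 131, 132, 132, 132, 132, 133]
rows200 [133, 134, 132, 119, 92, 76, 67, 68, 68, 68, 67, 67, 68, 68, 67, 74, 98, 116, 124, 130, 129, 129, 129, 129, 129, 129, 129, 128, 128, 127, 128, 128, 127, 127, 128, 128, 129, 130, 126, 128, 128, 127, 128, 128, 128, 129, 127, 128, 128, 128, 128, 127, 129, 129, 129, 128, 128, 128, 128, 127, 127, 129, 128, 128, 128, 128, 129, 127, 129, 127, 128, 127]
```

Request:
{"op": "apply_moves", "data": {"series": [[-0.1,0,3,0,0,0,0.4],[-0.1,0,6,0,0,0,0.4],[-0.1,0,8.3,0,0,0,0.4],[-0.1,0,9.6,0,0,0,0.4],[-0.1,0,10.2,0,0,0,0.4]]}}

```text
time: 50.07
position: [0.6065, -0.0105, 0.1048]
tool_rot: [-0.048, 0.999, 0.001, -0.003]
ft_force: [-0.2, 0.1, -0.1]
grip_width: 0.0349
```

Request:
{"op": "apply_moves", "data": {"series": [[0,0,0,0,0,0,0.4],[0,0,0,0,0,0,0.4],[0,0,0,0,0,0,0],[0,0,0,0,0,0,0],[0,0,0,0,0,0,0]], "newtons": 45}}

```text
time: 50.48
position: [0.6097, -0.0109, 0.1083]
tool_rot: [-0.049, 0.999, -0.0, 0.001]
ft_force: [-0.1, 0.2, 0.6]
grip_width: 0.0222
```

Request:
{"op": "apply_moves", "data": {"series": [[0,0,0,0,0,0,0],[0,0,0,0,0,0,0],[0,0,0,0,0,0,0]]}}

```text
time: 50.73
position: [0.6092, -0.0097, 0.1077]
tool_rot: [-0.049, 0.999, 0.001, 0.0]
ft_force: [0.0, 4.5, 3.3]
grip_width: 0.0097
```

Request:
{"op": "apply_moves", "data": {"series": [[0,0,-0.5,0,0,0,0],[0,0,-1.2,0,0,0,0],[0,0,-2,0,0,0,0],[0,0,-3,0,0,0,0],[0,0,-4,0,0,0,0]]}}

```text
time: 51.15
position: [0.6086, -0.011, 0.1475]
tool_rot: [-0.048, 0.999, -0.0, -0.001]
ft_force: [0.1, -0.7, -6.6]
grip_width: 0.0098
```

Request:
{"op": "apply_moves", "data": {"series": [[0,0,-1,0,0,0,0],[0,0,-2,0,0,0,0],[0,0,-3,0,0,0,0],[0,0,-3.8,0,0,0,0],[0,0,-4,0,0,0,0]]}}

```text
time: 51.57
position: [0.61, -0.0109, 0.1892]
tool_rot: [-0.049, 0.999, -0.0, 0.002]
ft_force: [0.8, -0.6, -6.4]
grip_width: 0.0094
```

Request:
{"op": "apply_moves", "data": {"series": [[0,0,0,0,0,0,0],[0,0,0,0,0,0,0]]}}

```text
time: 51.73
position: [0.6087, -0.0106, 0.187]
tool_rot: [-0.049, 0.999, 0.0, -0.0]
ft_force: [-1.4, 0.1, -7.3]
grip_width: 0.0094
```

```bash
python3 - <<'E'
from h import *
o=robot.get_obs(); print(o["ft_force"],o["moment"],o["grip_width"])
T,im,hs=shot("top","t27")
# tray rim via orange hue mask, top camera
m=(hs[...,0]>8)&(hs[...,0]<20)&(hs[...,1]>110)&(hs[...,2]>170); m[:150]=0;m[240:]=0;m[:,:405]=0;m[:,545:]=0
print(rects(T,cv2.morphologyEx(m.astype(np.uint8),cv2.MORPH_CLOSE,np.ones((7,7))),.02,1000))
T0=cv2.cvtColor(cv2.imread("pics/top0.png"),cv2.COLOR_BGR2HSV); m=(T0[...,0]>8)&(T0[...,0]<20)&(T0[...,1]>110)&(T0[...,2]>170); m[:150]=0;m[240:]=0;m[:,:405]=0;m[:,545:]=0
print(rects(T,cv2.morphologyEx(m.astype(np.uint8),cv2.MORPH_CLOSE,np.ones((7,7))),.02,1000))
cr=cast(T,np.array([[541,126],[762,109],[773,200],[550,217]])/2+[150,120],.02); print("corner",cr.mean(0),np.degrees(np.arctan2(*(cr[0]-cr[1])[:2][::-1]))-90, np.linalg.norm(cr[0]-cr[1]),np.linalg.norm(cr[1]-cr[2]))
delta(cr.mean(0),95.6)
E
```

```text
[-1.4340536   0.12192603 -7.32616412] [ 0.00798211  0.05474695 -0.00978984] 0.009445726089098012
[(0.5377, -0.2257, 128, 73, -68.0, array([427., 221.])), (0.6031, -0.4451, 202, 133, 59.6, array([514., 198.]))]
[(0.5863, -0.327, 318, 119, -83.6, array([471., 202.]))]
corner [ 0.5866716  -0.35143455  0.02      ] 5.939973096164678 0.2737509723026039 0.11409894716133613
tcp [ 0.6084 -0.0106  0.1865] shift cm [  5.45 -33.72  16.65]
jaw yaw 95.56 rz -0.04
tool z [-1.4e-03  3.0e-04 -1.0e+00]
```

Request:
{"op": "apply_moves", "data": {"series": [[0.3,-1.5,0,0,0,0,0],[0.7,-4,0,0,0,0,0],[1.1,-6.7,0,0,0,0,0],[1.5,-9.4,0,0,0,0,0],[1.9,-12,0,0,0,0,0]]}}

```text
time: 52.2
position: [0.6011, -0.1329, 0.1861]
tool_rot: [-0.049, 0.999, 0.0, -0.001]
ft_force: [0.1, -0.6, -7.5]
grip_width: 0.0096
```

Request:
{"op": "apply_moves", "data": {"series": [[0.4,-2.7,0,0,0,0,0],[0.8,-5.4,0,0,0,0,0],[1.2,-8,0,0,0,0,0],[1.6,-10.4,0,0,0,0,0],[1.9,-12.5,0,0,0,0,0]]}}

```text
time: 52.62
position: [0.5941, -0.26, 0.1859]
tool_rot: [-0.048, 0.999, 0.0, -0.001]
ft_force: [1.2, 1.0, -6.1]
grip_width: 0.0096
```

Request:
{"op": "apply_moves", "data": {"series": [[0.4,-2.4,0,0,0,0,0],[0.8,-4.7,0,0,0,0,0],[1.2,-6.7,0,0,0,0,0],[1.5,-8.2,0,0,0,0,0],[1.6,-9,0,0,0,0,0]]}}

```text
time: 53.03
position: [0.5869, -0.3515, 0.186]
tool_rot: [-0.048, 0.999, 0.0, -0.001]
ft_force: [0.1, -0.3, -6.8]
grip_width: 0.0097
```

Request:
{"op": "apply_moves", "data": {"series": [[0,0,0,0,0,0,0],[0,0,0,0,0,0,0],[0,0,0,0,0,0,0],[0,0,0,0,0,0,0]]}}

```text
time: 53.37
position: [0.5879, -0.3476, 0.1869]
tool_rot: [-0.049, 0.999, 0.001, -0.0]
ft_force: [0.5, -0.0, -6.3]
grip_width: 0.0095
```

```bash
python3 - <<'E'
from h import *
delta([.587,-.349,.0567],95.7); o=robot.get_obs(); print(o["q"].round(2),o["ft_force"].round(1),o["grip_width"])
P,im,hs=shot("wrist","w28"); im=im[:,:,::-1].copy()
cv2.imwrite("pics/w28.png",im)
for n,z in (("tray",.02),):
    c=np.array([.587,-.349]); a=np.radians(5.8); M=np.array([[np.cos(a),-np.sin(a)],[np.sin(a),np.cos(a)]])
    print(proj(P,[[*(c+M@[x,y]),z] for x,y in ((-.058,.136),(-.058,-.136))]).round(0).tolist())
g=cv2.cvtColor(im,cv2.COLOR_BGR2GRAY); print("front rows col 322",g[0:270:3,316:328].mean(1).round().astype(int).tolist())
E
```

```text
tcp [ 0.5879 -0.3476  0.1869] shift cm [ 0.09 -0.15 13.02]
jaw yaw 95.65 rz -0.05
tool z [-7.0e-04  1.3e-03 -1.0e+00]
[-0.7   0.66  1.32  0.    1.15 -2.37] [ 0.5 -0.  -6.3] 0.009455399608602257
[[486.0, 148.0], [157.0, 149.0]]
front rows col 322 [104, 103, 100, 110, 114, 114, 112, 109, 106, 100, 101, 107, 108, 103, 98, 104, 108, 109, 111, 109, 106, 105, 110, 112, 113, 112, 109, 103, 103, 112, 113, 110, 107, 108, 104, 101, 111, 110, 113, 114, 108, 109, 108, 109, 111, 111, 109, 110, 115, 107, 81, 155, 163, 148, 109, 108, 106, 114, 112, 111, 110, 108, 117, 116, 109, 108, 106, 60, 49, 48, 66, 66, 64, 66, 65, 66, 65, 64, 64, 64, 48, 48, 50, 49, 49, 48, 48, 48, 48, 54]
```

View pics/w28.png

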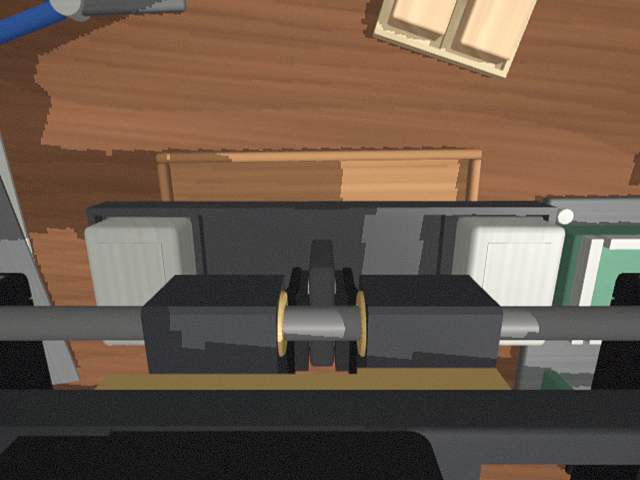

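The wrist view shows a level carrier with both lids in place, over the tray. The tray's front corners at (480,152) and (159,155) give a small correction. Lowering.

Request:
{"op": "apply_moves", "data": {"series": [[-0.2,-0.3,1.5,0,0,0,0],[-0.2,-0.3,3.5,0,0,0,0],[-0.2,-0.3,5.5,0,0,0,0],[-0.2,-0.3,7.2,0,0,0,0],[-0.2,-0.3,8.5,0,0,0,0]]}}

```text
time: 53.83
position: [0.5894, -0.351, 0.0992]
tool_rot: [-0.049, 0.999, 0.001, -0.001]
ft_force: [-0.7, 0.3, -7.4]
grip_width: 0.0096
```

Request:
{"op": "apply_moves", "data": {"series": [[0,0,1,0,0,0,0],[0,0,2,0,0,0,0],[0,0,2.8,0,0,0,0],[0,0,3.4,0,0,0,0],[0,0,3.8,0,0,0,0]]}}

```text
time: 54.25
position: [0.5901, -0.3522, 0.0635]
tool_rot: [-0.049, 0.999, -0.0, 0.0]
ft_force: [-1.0, 0.1, -6.9]
grip_width: 0.0097
```

Request:
{"op": "apply_moves", "data": {"series": [[0,0,0.2,0,0,0,0],[0,0,0.4,0,0,0,0],[0,0,0.6,0,0,0,0],[0,0,0.8,0,0,0,0],[0,0,0.9,0,0,0,0]]}}

```text
time: 54.67
position: [0.5905, -0.3525, 0.0569]
tool_rot: [-0.049, 0.999, -0.0, 0.0]
ft_force: [-3.2, 1.7, 6.7]
grip_width: 0.0097
```

Request:
{"op": "apply_moves", "data": {"series": [[0,0,-0.1,0,0,0,0],[0,0,-0.1,0,0,0,0.2],[0,0,-0.1,0,0,0,0.3],[0,0,-0.1,0,0,0,0.4],[0,0,-0.1,0,0,0,0.4]]}}

```text
time: 55.08
position: [0.5906, -0.3526, 0.0567]
tool_rot: [-0.049, 0.999, -0.001, 0.001]
ft_force: [0.3, -1.4, 0.6]
grip_width: 0.0286
```

Request:
{"op": "apply_moves", "data": {"series": [[0,0,0,0,0,0,0.4],[0,0,-1,0,0,0,0.4],[0,0,-4,0,0,0,0.4],[0,0,-8,0,0,0,0.4],[0,0,-12,0,0,0,0.4]]}}

```text
time: 55.5
position: [0.5893, -0.3516, 0.1768]
tool_rot: [-0.049, 0.999, 0.001, -0.001]
ft_force: [0.7, -0.1, 0.6]
grip_width: 0.0346
```

Request:
{"op": "apply_moves", "data": {"series": [[-2,4,-3,0,0,0,0.4],[-4,8,-6,0,0,0,0.4],[-6,12,-8,0,0,0,0.4],[-8,15,-10,0,0,0,0.4],[-8,15,-10,0,0,0,0.4]]}}

```text
time: 55.92
position: [0.6563, -0.1923, 0.2794]
tool_rot: [-0.049, 0.999, -0.0, 0.002]
ft_force: [0.1, 0.5, -0.2]
grip_width: 0.0348
```

Request:
{"op": "apply_moves", "data": {"series": [[0,0,0,0,0,0,0.4],[0,0,0,0,0,0,0.4],[0,0,0,0,0,0,0.4],[0,0,0,0,0,0,0.4]]}}

```text
time: 56.25
position: [0.6541, -0.1961, 0.2751]
tool_rot: [-0.048, 0.999, 0.0, -0.001]
ft_force: [0.3, -0.8, 0.3]
grip_width: 0.0347
```

```bash
python3 - <<'E'
from h import *
o=robot.get_obs(); print(o["position"].round(3),o["ft_force"].round(1),o["time"])
P,im,hs=shot("wrist","w29"); T,it,ht=shot("top","t29"); S,is_,hh=shot("side","s29")
for z in (.044,): print("wrist lids",[r for r in rects(P,((hs[...,1]<45)&(hs[...,2]>150)),z,500,20000) if r[1]<-.2], "top",[r for r in rects(T,((ht[...,1]<60)&(ht[...,2]>165)),z,150,1500) if -.5<r[1]<-.2 and r[0]>.5])
m=(hs[...,2]<95)&(hs[...,1]<90);m[270:]=0
print("dark",rects(P,cv2.morphologyEx(m.astype(np.uint8),cv2.MORPH_CLOSE,np.ones((9,9))),.026,3000))
# change vs first side picture around latch tab / treadle / bystanders
a=cv2.imread("pics/side0.png",0).astype(int); b=cv2.cvtColor(is_,cv2.COLOR_RGB2GRAY).astype(int)
for n,(x0,y0,x1,y1) in dict(treadle=(270,175,345,215),tab=(338,250,368,270),round=(275,257,312,283),oil=(185,160,218,225),can=(342,355,400,440),fillers=(330,320,392,370)).items(): print(n,abs(a-b)[y0:y1,x0:x1].mean().round(1))
cv2.imwrite("pics/fin.png",np.hstack([it[130:330,250:560],])[:,:,::-1])
E
```

```text
[ 0.654 -0.196  0.275] [ 0.3 -0.8  0.3] 56.25
wrist lids [(0.579, -0.2655, 59, 43, 5.5, array([260., 121.])), (0.5946, -0.4379, 59, 52, 5.5, array([ 82., 120.]))] top [(0.5928, -0.4404, 60, 49, 6.1, array([519., 198.])), (0.7967, -0.2586, 105, 63, 25.2, array([445., 113.])), (0.8075, -0.4308, 318, 28, -24.5, array([512., 111.]))]
dark []
treadle 8.6
tab 13.8
round 6.9
oil 9.8
can 15.0
fillers 9.8
```

The picture limit is reached, so I'll do the last checks numerically: template matching of bystanders, tab and treadle in the side view.

```bash
python3 - <<'E'
import cv2,numpy as np
a=cv2.imread("pics/side0.png");b=cv2.imread("pics/s29.png")
for n,(x0,y0,x1,y1) in dict(treadle=(272,175,340,213),tab=(338,250,370,272),round=(275,257,312,283),oil=(185,165,218,225),can=(342,355,400,440),fillers=(330,320,392,370)).items():
    t=a[y0:y1,x0:x1]; X=max(x0-20,0);Y=max(y0-20,0); r=cv2.matchTemplate(b[Y:y1+20,X:x1+20],t,cv2.TM_CCOEFF_NORMED); _,s,_,p=cv2.minMaxLoc(r); print(n,"moved px",p[0]-x0+X,p[1]-y0+Y,"score",round(s,2))
E
```

```text
treadle moved px 0 0 score 1.0
tab moved px 0 0 score 0.92
round moved px 0 0 score 1.0
oil moved px 0 0 score 0.97
can moved px 0 0 score 0.96
fillers moved px 0 0 score 0.97
```

Everything is in place and nothing is in contact with the arm, so I'm handing in.

```bash
python3 -c "
from rig import robot
print(robot.hand_in())"
```

```text
the job is handed in; nothing more can be done
None
```

The batch is run and handed in at about 56 s of robot time; no verdict was reported.

Only two rectangular lids were on the bench. They went into pockets 1 and 4, with the beech fillers in pockets 2 and 3. I pressed the treadle to its stop (force stepped up to about 21 N, and the side view showed both platen arms flat on the lids), then let it up. The fillers went back to their box before I released the latch. I then pressed the latch tab to its stop, lifted the carrier out by its handle and set it in the tray.

**Last checks:**
- **Carrier:** it touched down within 1 mm of the height worked out for the tray floor. The midpoint between the lids is about 3 mm from my estimate of the tray's centre.
- **Lids:** they measure 173 mm apart, against about 174 mm between pockets 1 and 4. The second lid's measured width came out at about 50 mm instead of 42, probably because a side face was included.
- **Treadle, latch tab, round lid, oil can, tin can and fillers:** all at zero pixel shift from the start in the side view, with match scores of 0.92 to 1.0. The tab scored lowest.

**Disagreements on the way:**
- My last picture was refused by the viewing limit, so the final checks are numbers only.
- The top and wrist cameras differed by up to 5 mm on the carrier handle and the tray.
- Lid A sat about 3–4 mm off its expected spot in the grip, and I corrected it against the pocket edge before lowering.
- While setting down the first filler the force briefly reached 23.5 N.

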